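# Fit the last leg on an upturned monitor riser

## Robot

A 6-joint arm with a two-finger parallel gripper is mounted at the origin on the work surface. World frame = base frame: x ahead of the robot, y to its left, z up, the work surface at z = 0. Lengths are in m, angles in degrees, forces in N, time in s.
With the tool pointing down it reaches from about 0.35 to 0.8 m from the base axis. Payload 7.3 kg.
Tool frame: the origin (TCP) lies midway between the tips of the shut fingers; the grasp point (between the pads) lies 19 mm behind it (arm.grip_point_offset is the distance from the TCP to the grasp point, in m); z points along the fingers, y is the direction in which the jaws open and shut (so a half turn about z gives the same grasp; the last joint's range is limited). The gripper opens to 85 mm and grips with 20 to 120 N. Pads are 22 mm wide; open, the fingers measure 114 mm over their backs; the gripper's body (76 mm by 85 mm) begins 54 mm behind the grasp point. The pads swing forward as they close: fully open they stand 13 mm farther back than shut.
Start: joints at [-83.423, 19.595, 87.324, -0, 73.075, -8.365], TCP at [0.135, -0.507, 0.231] pointing down, gripper open.
Joint ranges: [-145.02, 145.02], [-44.19, 115.74], [2.07, 154.8], [-57.11, 237.11], [16.16, 152.29], [-177.93, 177.93]. Speed limits (degrees/s): [147.25, 147.25, 180, 180, 180, 180].

## Interface

Orientations are given as a 3x3 rotation matrix whose columns are the frame's x, y, z axes.
In Python, from workcell import arm, get_image, masks_of gives the robot as it stands.
- The arm moves only by the shell command python3 -m jog 'ROWS' [OPENING] [FORCE]. ROWS is JSON, a list of rows, each an object of numbers: "tx", "ty", "tz": the shift along the world's x, y, z in m; "twist": the turn about the world's z in rad. A call has 1 to 10 rows; each row shifts and turns the commanded pose from where the row before left it; what a row does not reach is not made up. A row lasts 1/10 s, in which the tool goes at most 50 mm and 8.59 degrees, less where a joint would pass 70% of its speed; a pose out of reach is approached as far as the arm can. A call is refused whole if a number of a shift passes 0.05 or a number of a turn 0.15, either way. A call with a gripper value outside its range is refused whole. OPENING is the opening, from -1 (shut) to 1 (fully open), so that 0 is half open, set as the call begins (- or left out, the last holds). The fingers move at their own pace and stop on an object; FORCE is the grip in N (left out, the last holds). Time passes only in rows, so rows that do not move let the fingers close. It gives the time, the measured TCP pose, the force and the opening at its end, in the units of the state.
- arm.observe(): the state, without advancing time (a new reading comes with each control period).
- get_image(name): name is "scene" or "side" or "wrist"; returns a dict with "img" (420x560x3 uint8, red, green, blue), "intrinsics" (3x3 intrinsics, pixels), "cam_to_world" (4x4, takes a point from camera to world coordinates). Camera axes: x right, y up, looking along -z (the intrinsics and any distortion apply to the point x, -y, -z); pixel columns grow to the right and rows downward; lengths in m; the calibration is good to about 2 mm. The wrist camera is an equidistant fisheye: a pixel r from the principal point sees the ray r / f radians off the axis. A picture is of the moment at which its call begins. There is no depth.
- arm.close_job(): hands the job in, once; it reports no verdict.
Trained networks look in a picture, given as the dict that the camera call returned (one of the last four; its "shot" number tells which), for a name from the list of things; names that differ only in an ending like _2 or _b are one class to them, and where a whole thing is asked for, a point or a joint stands for the part that bears it (a point fixed in the world has none). Each returns a list of dicts, best first, with "conf" (0 to 1); they miss things now and then, are a little off and sometimes report something else, mostly with a low value. They report only what shows in the picture. A call takes as long as a camera call. They do not tell look-alikes from the thing itself.
- masks_of(picture, target): "region" (420x560 bool, what is visible of it) and "location" ([row, column] in pixels, amid what is visible of it).
The state is a dict: "time": time; "joint_positions": joint angles; "joint_vel": joint speeds; "effort": joint torques, N m; "tcp_pos": TCP position; "orientation": TCP orientation; "contact_force": force on the tool from outside, world axes, zero at the start; "moment": the same for the moment, N m; "opening": finger opening in m.
Only numpy, scipy, OpenCV 4.12 (cv2) and the standard library are available. Lean on these libraries where they do the work, as an engineer would, in place of code of your own. Each camera call takes 0.05 s, during which the arm holds its last target.

## Task

The monitor riser lies upside down with three of its four legs fitted. Take the last leg, which lies on its side on the table, stand it up on its square plate on the free table top and let go; then take it again by its upper end, turn it so that its four holes match the four bare studs, and lower it over them, keeping hold of it until the plate lies flat on the board all round. Let go and leave it standing there, and do not disturb the nut tin, the spanner and the scissors.

Things in the scene. Friction and masses are not known exactly. Their poses are not given: they have to be found in the camera images.
- leg: Loose steel leg, 120 mm tall, about 0.6 kg: square plate 100 x 100 x 6 mm, round tube of 40 mm diameter welded on its middle, black glide (34 mm, 6 mm high) at the foot end. Four 12 mm holes in the plate at x = +-35, y = +-35 mm. Origin on the tube's axis 50 mm from the plate's underside; z along the tube from plate to foot (up when it stands on its plate), x and y parallel to the plate's sides.
- leg_plate (a point): Centre of the underside of the loose leg's plate, the face that goes on the board; axes as leg. The leg is plate-heavy (centre of mass about 20 mm from here): standing on its plate it is stable, and once its tube is raised some 20 degrees above level it tends to tip upright by itself.
- leg_foot (a point): Centre of the foot end of the loose leg, 120 mm from leg_plate; axes as leg. At the start the leg lies, pointing any way, on one edge of its plate and on the tube's end, the tube sloping 15.5 degrees down to the foot; the tube's axis is then about 24 mm above the table 25 mm from this end.
- studs: The four bare upright steel studs, fixed in the board at the corner that has no leg: 8 mm diameter, 25 mm high over the board, the last 6 mm tapering to 3.6 mm. Origin on the board's upper face in the middle of the four; x and y parallel to the board's sides, the studs at x = +-35, y = +-35 mm; z up. The leg fits in any of its four quarter turns.
- riser: The upturned riser board, white, fixed, 240 mm (its x) by 400 mm (its y), 18 mm thick. Origin under its centre on the table, z up. The four leg places are at x = +-65, y = +-140 mm from its centre; which of them is the bare one varies.
- fitted_leg0: A leg already fitted on the board, same shape as the loose one, standing on its plate, with nuts on its studs; fixed. Origin: centre of its plate's underside on the board, z up; its foot end is 120 mm higher, 138 mm above the table.
- fitted_leg1: Another fitted leg, the same.
- fitted_leg2: Another fitted leg, the same.
- nut_tin: Loose open round brass tin with nuts, 75 mm diameter, 30 mm high, beyond the board. Leave it alone. Origin under its centre.
- spanner: Loose steel spanner, 170 mm long, between the robot and the board. Leave it alone. Origin under its middle, x along its length.
- scissors: Loose scissors, about 210 mm long, 12 mm high, at the far side of the table. Leave them alone. Origin near the pivot, x towards the blade tips.
Not all that is in view belongs to the job. What is shaped like the leg but green or purple is not meant.

How it is judged:
By the outcome, as a careful person would: the job done as asked, in the order asked, and still so for the second after the job is handed in, with the robot touching nothing.
It also fails if it takes over 58 s, if anything falls off the work surface, if the arm or the gripper's body presses on something with over 40 N, if the wrist force passes 120 N, or if a joint passes its speed limit or range.

## Working session

There is one attempt and no reset: what is moved stays moved. The work goes in short steps, Python scripts to look and compute and a shell command to move; the robot and the scene stay as the last step left them, time stands still between calls to the robot, and variables do not carry over. Pictures are saved under pics/ and viewed, and the job is handed in when it is done.

```bash
ls; mkdir -p pics
cat > h.py <<'E'
import numpy as np, cv2
from workcell import arm, get_image, masks_of
def save(p,name,crop=None,scale=1):
    im=p["img"][:,:,::-1]
    if crop: r0,r1,c0,c1=crop; im=im[r0:r1,c0:c1]
    if scale!=1: im=cv2.resize(im,None,fx=scale,fy=scale,interpolation=cv2.INTER_CUBIC)
    cv2.imwrite("pics/"+name,im)
E
python3 - <<'E'
from h import *
for n in ["scene","side","wrist"]:
    p=get_image(n); save(p,n+"0.png")
    print(n,np.round(p["intrinsics"],2).tolist(),np.round(p["cam_to_world"],4).tolist(),[k for k in p if k!="img"])
    np.save(n+"K.npy",p["intrinsics"]);
    for t in ["leg","studs","fitted_leg0"]:
        for d in masks_of(p,t): print(t,round(d["conf"],2),np.round(d["location"],1),d["region"].sum())
s=arm.observe(); print(s)
E
```

```text
pics
scene [[482.35, 0.0, 280.85], [0.0, 482.35, 203.83], [0.0, 0.0, 1.0]] [[-0.6807, -0.4769, 0.556, 1.2421], [0.7323, -0.4239, 0.533, 0.6805], [-0.0185, 0.7699, 0.6378, 0.9327], [0.0, 0.0, 0.0, 1.0]] ['intrinsics', 'cam_to_world', 'shot']
leg 0.98 [177.7 216. ] 1015
leg 0.96 [166.2 291.4] 932
leg 0.81 [189.8 137.5] 899
leg 0.72 [128.6 257.4] 712
studs 0.64 [308.6 364.1] 80
fitted_leg0 0.88 [216.1 304.3] 1180
fitted_leg0 0.84 [239.8 274.2] 1428
fitted_leg0 0.64 [263.1 390.9] 1670
side [[510.41, 0.0, 278.31], [0.0, 510.41, 203.89], [0.0, 0.0, 1.0]] [[-0.989, 0.0988, -0.1098, 0.3742], [-0.1474, -0.7055, 0.6932, 0.8051], [-0.009, 0.7018, 0.7123, 0.8906], [0.0, 0.0, 0.0, 1.0]] ['intrinsics', 'cam_to_world', 'shot']
leg 0.87 [116.4 397.7] 1126
leg 0.8 [127.7 297.6] 1184
leg 0.73 [213.7 243.8] 1925
leg 0.68 [ 92.4 236.5] 1124
leg 0.67 [174.6 360.2] 1618
studs 0.5 [333.6 232.6] 128
fitted_leg0 0.72 [328.7 284.8] 2825
fitted_leg0 0.72 [214.7 243.9] 1864
fitted_leg0 0.68 [219.8 300.8] 1925
wrist [[325.19, 0.0, 278.76], [0.0, 325.19, 208.36], [0.0, 0.0, 1.0]] [[0.2565, 0.9155, 0.31, 0.2171], 
[... 282 characters left out ...]
662669e-03,
        7.30742775e+01, -8.36732498e+00]), 'joint_vel': array([-0.03268686,  0.07795647, -0.06452367, -0.05071124,  0.02688035,
        0.13317918]), 'effort': array([ 2.58348264e-04, -4.33357823e+01, -2.46190614e+01, -1.31447955e-04,
        4.41749162e-04,  1.63670421e-06]), 'tcp_pos': array([ 0.13537586, -0.50725944,  0.23132431]), 'orientation': array([[ 9.66180280e-01,  2.57867537e-01, -6.63015340e-06],
       [ 2.57867535e-01, -9.66180275e-01, -1.06750809e-04],
       [-3.39334915e-05,  1.01430825e-04, -9.99999994e-01]]), 'contact_force': array([ 0.13606855, -0.27333647, -0.07836047]), 'moment': array([-0.00840764,  0.00433459,  0.00120198]), 'opening': 0.08530476891026699}
```

View pics/scene0.png

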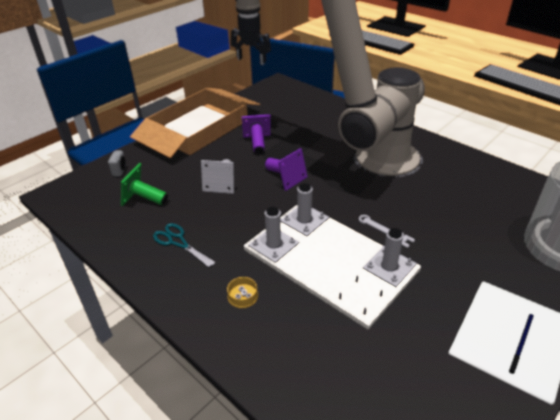

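View pics/side0.png

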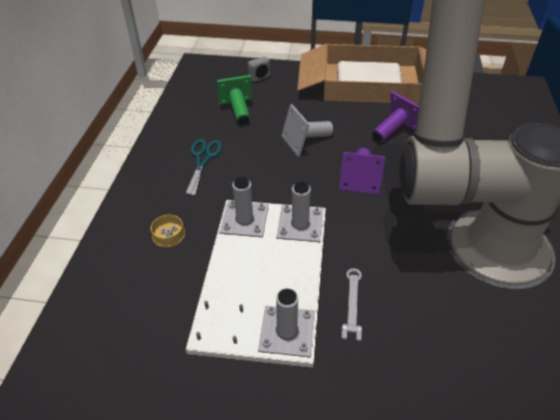

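View pics/wrist0.png

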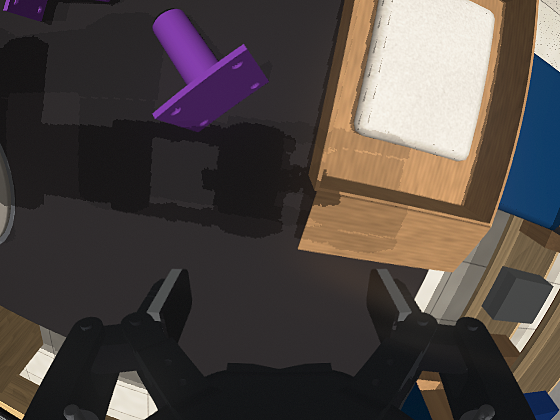

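```bash
cat >> h.py <<'E'
CAM={}
def cam(p,name=None):
    K=p["intrinsics"];T=p["cam_to_world"];return K,T
def ray(p,uv):
    K,T=p["intrinsics"],p["cam_to_world"]
    x=(uv[0]-K[0,2])/K[0,0]; y=(uv[1]-K[1,2])/K[1,1]
    if p.get("fish"):
        r=np.hypot(x,y); s=np.sin(r)/r if r>1e-9 else 1
        d=np.array([x*s,-y*s,-np.cos(r)])
    else: d=np.array([x,-y,-1.])
    d=T[:3,:3]@d; return T[:3,3],d/np.linalg.norm(d)
def proj(p,X):
    K,T=p["intrinsics"],p["cam_to_world"]
    c=(np.atleast_2d(X)-T[:3,3])@T[:3,:3]; x,y,z=c[:,0],-c[:,1],-c[:,2]
    if p.get("fish"):
        r=np.hypot(x,y); th=np.arctan2(r,z); k=th/np.maximum(r,1e-9); u,v=x*k,y*k
    else: u,v=x/z,y/z
    return np.stack([K[0,0]*u+K[0,2],K[1,1]*v+K[1,2]],1)
def tri(*obs):
    A=np.zeros((3,3));b=np.zeros(3)
    for p,uv in obs:
        o,d=ray(p,uv);M=np.eye(3)-np.outer(d,d);A+=M;b+=M@o
    X=np.linalg.solve(A,b); return X,[np.linalg.norm((np.eye(3)-np.outer(ray(p,uv)[1],ray(p,uv)[1]))@(X-p["cam_to_world"][:3,3])) for p,uv in obs]
def plane(p,uv,z):
    o,d=ray(p,uv); return o+d*(z-o[2])/d[2]
import pickle
def shot(n,tag=None):
    p=get_image(n); 
    if n=="wrist": p["fish"]=True
    if tag: pickle.dump(p,open(tag+".pkl","wb")); save(p,tag+".png")
    return p
def load(t): return pickle.load(open(t+".pkl","rb"))
E
python3 - <<'E'
from h import *
a=shot("scene","sc1"); b=shot("side","si1")
save(a,"sc1_leg.png",(140,210,180,320),5)
save(b,"si1_leg.png",(80,200,250,400),4)
save(a,"sc1_board.png",(170,330,235,435),4)
save(b,"si1_board.png",(165,365,180,340),3)
print(arm.observe()["time"])
E
```

```text
0.7
```

View pics/sc1_leg.png

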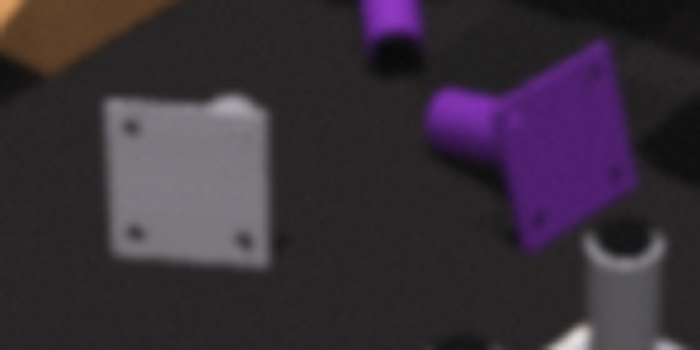

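View pics/si1_leg.png

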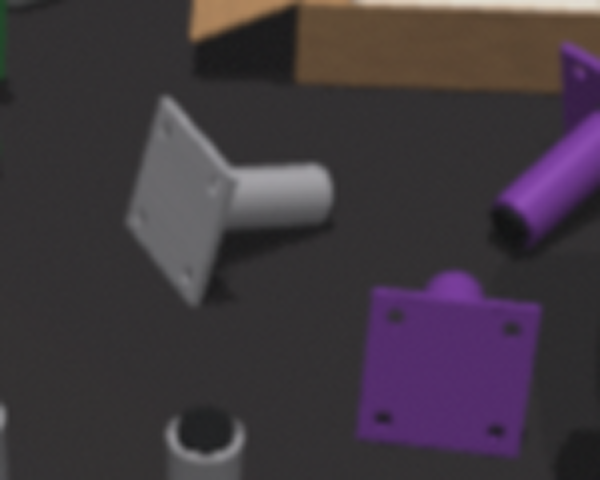

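View pics/sc1_board.png

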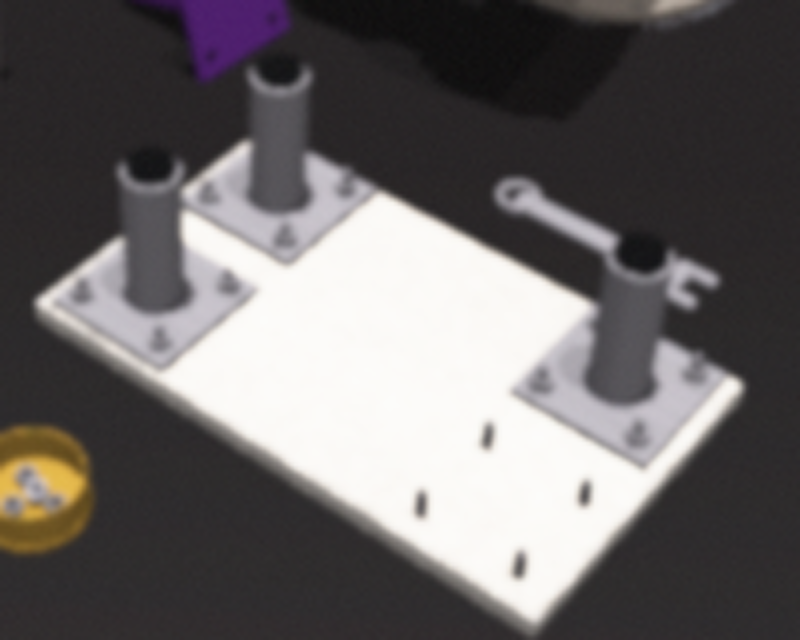

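View pics/si1_board.png

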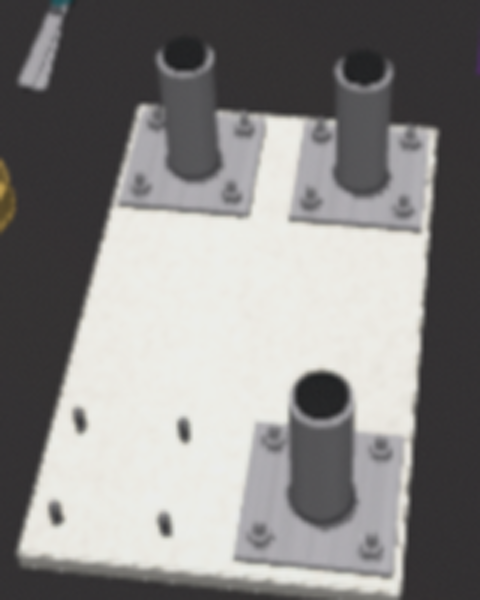

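```bash
cat > m1.py <<'E'
from h import *
from scipy.optimize import least_squares
from scipy.spatial.transform import Rotation as R
a=load("sc1");b=load("si1")
S=lambda u,v:(235+u/4,170+v/4); D=lambda u,v:(180+u/3,165+v/3)
top=[]
for n,(s,d) in dict(s1=((489,424,487,448),(182,419,186,441)),s2=((587,482,584,506),(162,513,167,536)),s3=((422,491,421,517),(77,408,82,432)),s4=((521,553,518,578),(53,502,58,525))).items():
    t,e=tri((a,S(*s[:2])),(b,D(*d[:2]))); bo,e2=tri((a,S(*s[2:])),(b,D(*d[2:])))
    print(n,np.round(t,4),np.round(e[0],4),np.round(bo,4),np.round(e2[0],4)); top.append((t,bo))
m=np.mean([x[1] for x in top],0);print("base mean",m,"top mean",np.mean([x[0] for x in top],0))
T=np.array([(x[0]+x[1])/2 for x in top])[:,:2]; T-=T.mean(0)
# s4-s3 along +y ; s3-s1 along +x
v=(T[3]-T[2]+T[1]-T[0]); w=(T[2]-T[0]+T[3]-T[1]); print("y dir deg",np.degrees(np.arctan2(v[1],v[0]))-90,"x dir",np.degrees(np.arctan2(w[1],w[0])),np.linalg.norm(v)/2,np.linalg.norm(w)/2)
# leg
sc=[(201,159.6),(233.6,162),(233.6,193.6),(202.4,191.2)]; si=[(291.2,104.2),(309.2,124.5),(299.2,156.2),(282,135.5)]
for x,y in zip(sc,si):
    t,e=tri((a,x),(b,y));print(np.round(t,4),round(e[0],4))
# holes excluded; model: corner order TL,TR,BR,BL ; leg z=away from cams (plate->foot)
tilt=np.radians(15.5)
def pose(q):
    x,y,yaw=q[:3]; zc=q[3]; tl=q[4]
    z=np.array([np.cos(yaw)*np.cos(tl),np.sin(yaw)*np.cos(tl),-np.sin(tl)])
    lat=np.array([-np.sin(yaw),np.cos(yaw),0]); up=np.cross(z,lat)
    return np.array([x,y,zc]),z,lat,up
def res(q,full=False):
    if not full: q=[*q,0.05*np.cos(tilt),tilt]
    c,z,l,u=pose(q)
    P=np.array([c+0.05*(su*u+sl*l) for su,sl in SG])
    return np.concatenate([(proj(a,P)-sc).ravel(),(proj(b,P)-si).ravel()])
c0=np.mean([tri((a,x),(b,y))[0] for x,y in zip(sc,si)],0)
for SG in ([(1,-1),(1,1),(-1,1),(-1,-1)],[(1,1),(1,-1),(-1,-1),(-1,1)]):
  for y0 in (-2.4,-1.6,0,3.1):
    f=least_squares(res,[c0[0],c0[1],y0],x_scale=[.01,.01,.1]);g=least_squares(lambda q:res(q,True),[*f.x,.05,tilt],x_scale=[.01,.01,.1,.01,.1])
    print(SG[0],round(f.cost,2),np.round(f.x,4),np.degrees(f.x[2])%360,"| full",round(g.cost,2),np.round(g.x,4),np.degrees(g.x[2])%360,np.degrees(g.x[4]))
E
python3 m1.py
```

```text
s1 [0.5384 0.2599 0.0354] 0.0009 [0.5369 0.2602 0.0113] 0.0002
s2 [0.537  0.3301 0.0359] 0.0012 [0.5351 0.3308 0.0112] 0.0002
s3 [0.6086 0.262  0.0363] 0.0009 [0.6076 0.2629 0.0109] 0.0001
s4 [0.6066 0.3318 0.0356] 0.0009 [0.6058 0.3327 0.0111] 0.0001
base mean [0.57135272 0.29662513 0.01114884] top mean [0.57266863 0.29593284 0.03581175]
y dir deg 1.4395660644582193 x dir 1.7033005918180377 0.07011203863495362 0.07029014763890891
[ 0.5183 -0.3496  0.0944] 0.0002
[ 0.4603 -0.2647  0.0945] 0.0005
[ 0.4832 -0.253  -0.007 ] 0.0021
[ 0.5421 -0.3345 -0.0053] 0.0021
(1, -1) 252.3 [ 0.5009 -0.2969 -5.6113] 38.49673225699138 | full 2.02 [ 0.501  -0.3002 -5.6678  0.0447 -0.2979] 35.259117620821144 -17.065557702117086
(1, -1) 252.3 [ 0.5009 -0.2969  0.6719] 38.49641698860423 | full 2.02 [ 0.501  -0.3002  0.6154  0.0447 -0.2979] 35.25911747390464 -17.065557746013415
(1, -1) 252.3 [ 0.5009 -0.2969  0.6719] 38.4965687699232 | full 2.02 [ 0.501  -0.3002  0.6154  0.0447 -0.2979] 35.25911754824561 -17.065557480862175
(1, -1) 252.3 [ 0.5009 -0.2969  0.6719] 38.49697618377478 | full 2.02 [ 0.501  -0.3002  0.6154  0.0447 -0.2979] 35.25911754962864 -17.0655575339531
(1, 1) 3.59 [ 0.5017 -0.2968 -2.53  ] 215.03931837914465 | full 2.02 [ 0.501  -0.3002 -2.5262  0.0447  0.2979] 215.25911719408762 17.06555980014228
(1, 1) 3.59 [ 0.5017 -0.2968 -2.53  ] 215.03931923205192 | full 2.02 [ 0.501  -0.3002 -2.5262  0.0447  0.2979] 215.25911723666388 17.06555971881874
(1, 1) 3.59 [ 0.5017 -0.2968 -2.53  ] 215.03932255543572 | full 2.02 [ 0.501  -0.3002 -2.5262  0.0447  0.2979] 215.25911724887524 17.0655598092848
(1, 1) 3.59 [ 0.5017 -0.2968  3.7531] 215.03931441563643 | full 2.02 [ 0.501  -0.3002  3.757   0.0447  0.2979] 215.25911722368767 17.065559634094676
```

```bash
python3 -m jog '[{"tx":0.042,"ty":0.0225,"twist":0.05},{"tx":0.042,"ty":0.0225,"twist":0.05},{"tx":0.042,"ty":0.0225,"twist":0.05},{"tx":0.042,"ty":0.0225,"twist":0.05},{"tx":0.042,"ty":0.0225,"twist":0.05},{"tx":0.042,"ty":0.0225,"twist":0.05},{"tx":0.04,"ty":0.0225,"twist":0.05},{},{},{}]' 1
python3 - <<'E'
from h import *
p=shot("wrist","w2"); s=arm.observe(); print(s["time"],s["tcp_pos"],s["orientation"].round(4).tolist(),p["cam_to_world"].round(4).tolist())
E
```

```text
0.75 [ 0.13539608 -0.50726075  0.23133608] [[0.9662, 0.2579, -0.0], [0.2579, -0.9662, -0.0001], [-0.0, 0.0001, -1.0]] [[0.2565, 0.9155, 0.31, 0.2171], [-0.9665, 0.2431, 0.0819, -0.4857], [-0.0004, -0.3206, 0.9472, 0.3755], [0.0, 0.0, 0.0, 1.0]]schema error: expected keys tx, ty, tz, twist
```

View pics/w2.png

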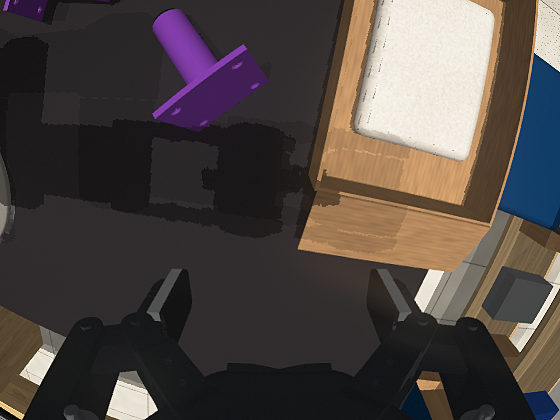

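Empty rows are refused, and the arm didn't move. I'll use explicit zeros instead.

```bash
python3 -m jog '[{"tx":0.042,"ty":0.0225,"tz":0,"twist":0.05},{"tx":0.042,"ty":0.0225,"tz":0,"twist":0.05},{"tx":0.042,"ty":0.0225,"tz":0,"twist":0.05},{"tx":0.042,"ty":0.0225,"tz":0,"twist":0.05},{"tx":0.042,"ty":0.0225,"tz":0,"twist":0.05},{"tx":0.042,"ty":0.0225,"tz":0,"twist":0.05},{"tx":0.04,"ty":0.0225,"tz":0,"twist":0.05},{"tx":0,"ty":0,"tz":0,"twist":0},{"tx":0,"ty":0,"tz":0,"twist":0},{"tx":0,"ty":0,"tz":0,"twist":0}]' 1
python3 - <<'E'
from h import *
p=shot("wrist","w3"); s=arm.observe(); print(s["time"],s["tcp_pos"],s["orientation"].round(4).tolist(),p["cam_to_world"].round(4).tolist())
E
```

```text
time: 1.75
tcp_pos: [0.4267, -0.3502, 0.2312]
orientation: [[0.82, 0.573, -0.001], [0.573, -0.82, -0.0], [-0.0, -0.0, -1.0]]
contact_force: [-0.4, -0.0, -0.5]
opening: 0.0855
1.8 [ 0.42643372 -0.35047496  0.23132439] [[0.8202, 0.5721, -0.0003], [0.5721, -0.8202, -0.0002], [-0.0004, -0.0001, -1.0]] [[0.5716, 0.777, 0.2637, 0.4963], [-0.8205, 0.5416, 0.1829, -0.3026], [-0.0007, -0.3209, 0.9471, 0.3753], [0.0, 0.0, 0.0, 1.0]]
```

View pics/w3.png

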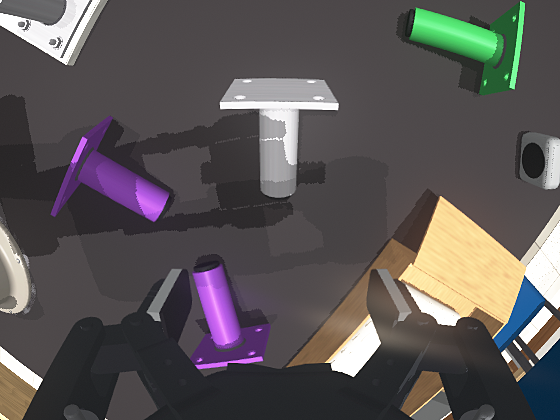

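Run:
```python
from h import *
p=load("w3"); save(p,"w3c.png",(65,210,200,350),5)
c=np.array([0.5017,-0.2968,.05*np.cos(np.radians(15.5))])
tl=np.radians(15.5);yaw=np.radians(215)
z=np.array([np.cos(yaw)*np.cos(tl),np.sin(yaw)*np.cos(tl),-np.sin(tl)]);l=np.array([-np.sin(yaw),np.cos(yaw),0]);u=np.cross(z,l)
for zz in(0,.006):
  for su in (1,-1):
    for sl in (1,-1): print(zz,su,sl,proj(p,c+z*zz+.05*(su*u+sl*l)).round(1))
print("foot",proj(p,c+z*.12).round(1))
for uv in [(207,263),(160,218),(262,365),(192,362),(235,330)]: print(uv,plane(p,uv,0.02).round(3),plane(p,uv,.08).round(3))
```

```text
0 1 1 [[335.6 109.6]]
0 1 -1 [[218.5 110. ]]
0 -1 1 [[321.5  84.5]]
0 -1 -1 [[233.4  84.8]]
0.006 1 1 [[335.2 116.2]]
0.006 1 -1 [[219.  116.5]]
0.006 -1 1 [[321.3  89.5]]
0.006 -1 -1 [[233.7  89.8]]
foot [[277.7 197. ]]
(207, 263) [ 0.286 -0.339  0.02 ] [ 0.322 -0.333  0.08 ]
(160, 218) [ 0.304 -0.259  0.02 ] [ 0.337 -0.267  0.08 ]
(262, 365) [ 0.176 -0.494  0.02 ] [ 0.23  -0.462  0.08 ]
(192, 362) [ 0.112 -0.405  0.02 ] [ 0.177 -0.388  0.08 ]
(235, 330) [ 0.214 -0.424  0.02 ] [ 0.262 -0.404  0.08 ]
```

View pics/w3c.png

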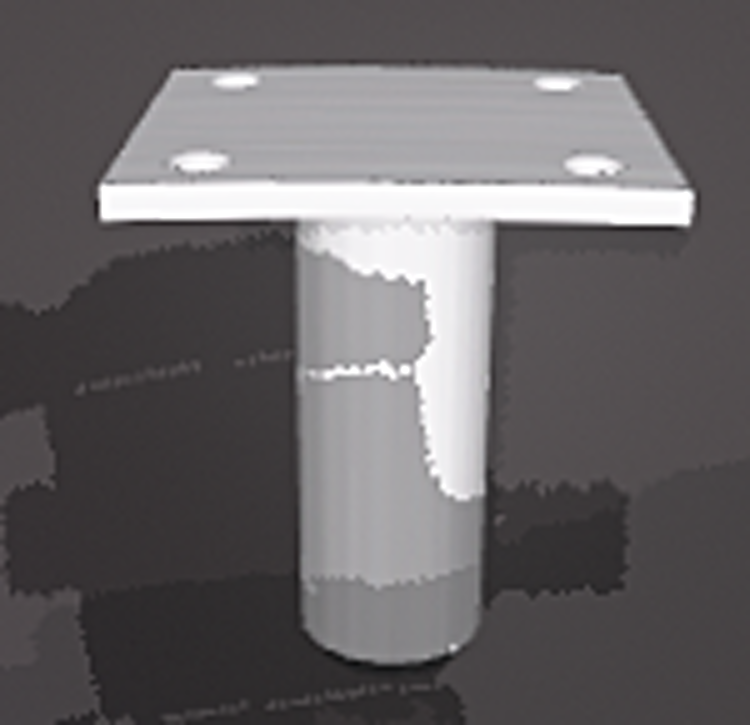

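```bash
cat > m2.py <<'E'
from h import *
from scipy.optimize import least_squares
p=load("w3"); a=load("sc1"); b=load("si1"); tl0=np.radians(15.5)
ob=np.array([(220,101.6),(338.4,103),(234.4,79),(324.4,80.2),(220,108.6),(338.6,109.8)])
sc=[(201,159.6),(233.6,162),(233.6,193.6),(202.4,191.2)]; si=[(291.2,104.2),(309.2,124.5),(299.2,156.2),(282,135.5)]
SG=[(0,1,-1),(0,1,1),(0,-1,-1),(0,-1,1),(.006,1,-1),(.006,1,1)]
S4=[(0,1,1),(0,1,-1),(0,-1,-1),(0,-1,1)]
def mod(q,SG):
    x,y,yaw=q[:3]; zc=q[3] if len(q)>3 else .05*np.cos(tl0); tl=q[4] if len(q)>3 else tl0
    z=np.array([np.cos(yaw)*np.cos(tl),np.sin(yaw)*np.cos(tl),-np.sin(tl)]);l=np.array([-np.sin(yaw),np.cos(yaw),0]);u=np.cross(z,l)
    return np.array([[x,y,zc]+z*k+.05*(su*u+sl*l) for k,su,sl in SG])
W=lambda q:(proj(p,mod(q,SG))-ob).ravel()
AB=lambda q:np.concatenate([(proj(a,mod(q,S4))-sc).ravel(),(proj(b,mod(q,S4))-si).ravel()])
q0=[.5,-.297,3.753]
for n,f,q in (("w3",W,q0),("w5",W,q0+[.048,tl0]),("all3",lambda q:np.r_[W(q),AB(q)],q0),("all5",lambda q:np.r_[W(q),AB(q)],q0+[.048,tl0]),("sc",lambda q:AB(q)[:8],q0),("si",lambda q:AB(q)[8:],q0)):
    r=least_squares(f,q,x_scale=[.01,.01,.1,.01,.1][:len(q)]); print(n,round(r.cost,2),r.x.round(4),np.degrees(r.x[2]).round(2),(mod(r.x,[(.095,0,0)]).round(4)))
    if n=="w3": print(W(r.x).reshape(-1,2).round(1))
E
python3 m2.py
```

```text
w3 2.34 [ 0.508 -0.295  3.739] 214.23 [[ 0.4324 -0.3464  0.0228]]
[[ 0.5  0.3]
 [-0.4  0.2]
 [ 1.  -0.2]
 [-0.8 -0.4]
 [ 0.9 -0.1]
 [-1.2  0. ]]
w5 0.42 [ 0.5078 -0.2951  3.7389  0.0523  0.2621] 214.23 [[ 0.432  -0.3467  0.0277]]
all3 21.25 [ 0.5073 -0.295   3.7414] 214.37 [[ 0.4318 -0.3467  0.0228]]
all5 19.3 [ 0.5071 -0.295   3.7413  0.0499  0.2596] 214.36 [[ 0.4314 -0.3469  0.0255]]
sc 1.23 [ 0.5053 -0.2942  3.7445] 214.54 [[ 0.4299 -0.3462  0.0228]]
si 0.17 [ 0.5003 -0.2972  3.7551] 215.15 [[ 0.4255 -0.3499  0.0228]]
```

```bash
python3 -m jog '[{"tx":0.005,"ty":0.004,"tz":-0.04,"twist":-0.01},{"tx":0,"ty":0,"tz":-0.045,"twist":0},{"tx":0,"ty":0,"tz":-0.045,"twist":0},{"tx":0,"ty":0,"tz":-0.045,"twist":0},{"tx":0,"ty":0,"tz":-0.03,"twist":0},{"tx":0,"ty":0,"tz":-0.018,"twist":0},{"tx":0,"ty":0,"tz":0,"twist":0},{"tx":0,"ty":0,"tz":0,"twist":0}]' 1 20;  python3 - <<'E'
from h import *
p=shot("wrist","w4"); b=shot("side","si4");save(b,"si4c.png",(60,200,220,420),3)
E
```

```text
time: 2.6
tcp_pos: [0.4319, -0.3468, 0.0088]
orientation: [[0.826, 0.564, 0.0], [0.564, -0.826, -0.0], [-0.0, 0.0, -1.0]]
contact_force: [0.1, -0.6, -0.3]
opening: 0.0855
```

View pics/w4.png

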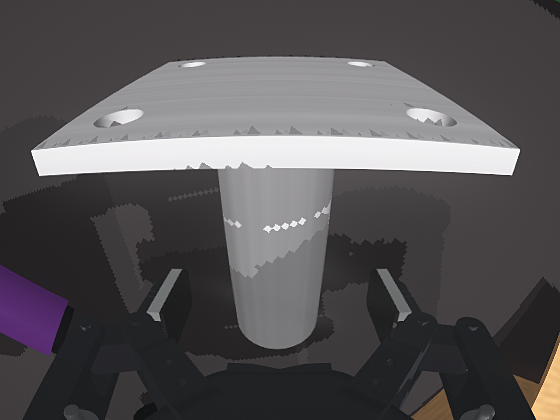

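View pics/si4c.png

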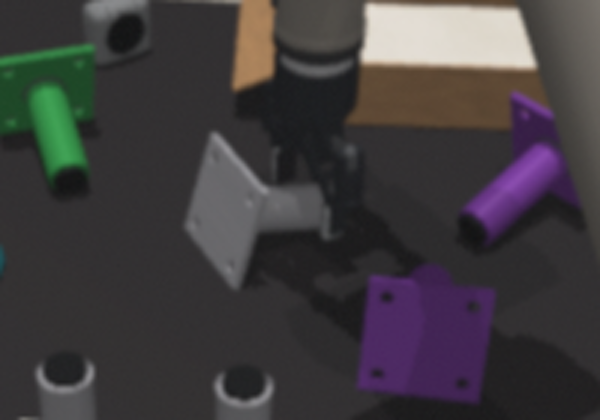

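```bash
python3 -m jog '[{"tx":0,"ty":0,"tz":0,"twist":0},{"tx":0,"ty":0,"tz":0,"twist":0},{"tx":0,"ty":0,"tz":0,"twist":0},{"tx":0,"ty":0,"tz":0,"twist":0},{"tx":0,"ty":0,"tz":0,"twist":0},{"tx":0,"ty":0,"tz":0,"twist":0},{"tx":0,"ty":0,"tz":0,"twist":0}]' -1 20;  python3 -m jog '[{"tx":0,"ty":0,"tz":0.008,"twist":0},{"tx":0,"ty":0,"tz":0.008,"twist":0},{"tx":0,"ty":0,"tz":0.008,"twist":0},{"tx":0,"ty":0,"tz":0.008,"twist":0},{"tx":0,"ty":0,"tz":0.008,"twist":0},{"tx":0,"ty":0,"tz":0.008,"twist":0},{"tx":0,"ty":0,"tz":0.008,"twist":0},{"tx":0,"ty":0,"tz":0.008,"twist":0},{"tx":0,"ty":0,"tz":0.008,"twist":0},{"tx":0,"ty":0,"tz":0.008,"twist":0}]'
python3 - <<'E'
from h import *
p=shot("wrist","w5"); b=shot("side","si5");save(b,"si5c.png",(60,200,220,420),3)
E
```

```text
time: 3.4
tcp_pos: [0.4326, -0.3459, 0.0088]
orientation: [[0.825, 0.566, 0.0], [0.566, -0.825, -0.001], [0.0, 0.001, -1.0]]
contact_force: [-0.9, 0.6, 5.9]
opening: 0.0391
time: 4.4
tcp_pos: [0.4323, -0.3457, 0.0888]
orientation: [[0.825, 0.565, -0.0], [0.565, -0.825, 0.0], [-0.0, -0.0, -1.0]]
contact_force: [1.9, 0.8, -5.7]
opening: 0.0394
```

View pics/w5.png

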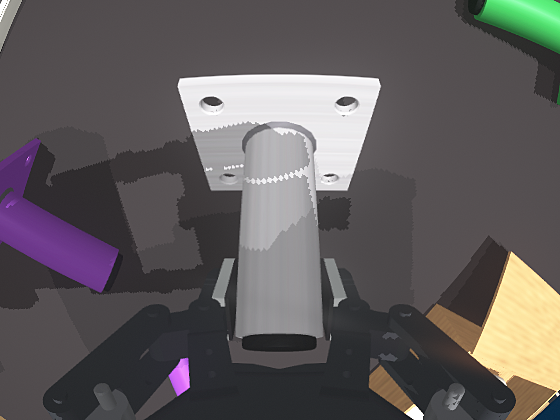

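View pics/si5c.png

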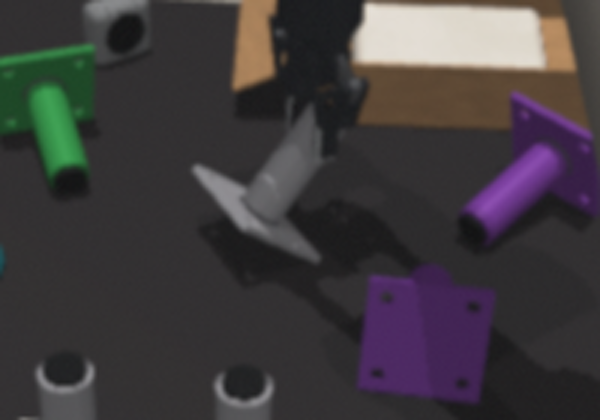

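```bash
python3 -m jog '[{"tx":0,"ty":0,"tz":-0.001,"twist":0},{"tx":0,"ty":0,"tz":-0.001,"twist":0}]';python3 -m jog '[{"tx":0,"ty":0,"tz":-0.001,"twist":0},{"tx":0,"ty":0,"tz":-0.001,"twist":0}]';python3 -m jog '[{"tx":0,"ty":0,"tz":-0.001,"twist":0},{"tx":0,"ty":0,"tz":-0.001,"twist":0}]'
```

```text
time: 4.7
tcp_pos: [0.4324, -0.3468, 0.0896]
orientation: [[0.825, 0.566, 0.001], [0.566, -0.825, -0.003], [-0.001, 0.003, -1.0]]
contact_force: [-9.0, 4.7, 29.2]
opening: 0.039
time: 4.9
tcp_pos: [0.4325, -0.3471, 0.0892]
orientation: [[0.825, 0.566, 0.002], [0.566, -0.825, -0.004], [-0.001, 0.005, -1.0]]
contact_force: [-13.4, 6.8, 40.9]
opening: 0.0395
time: 5.1
tcp_pos: [0.4328, -0.3468, 0.0872]
orientation: [[0.825, 0.566, 0.003], [0.566, -0.825, -0.004], [-0.0, 0.005, -1.0]]
contact_force: [-10.7, 7.3, 35.0]
opening: 0.0395
```

Run:
```python
from h import *
from scipy.optimize import least_squares
p=load("w5")
save(p,"w5c.png",(65,205,160,400),3)
```

```text
(no output)
```

View pics/w5c.png

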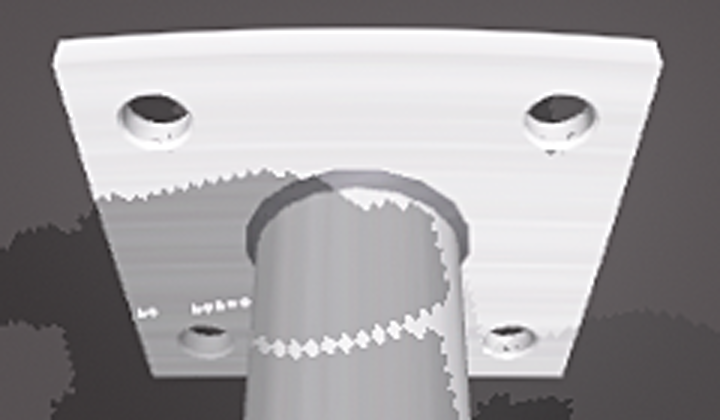

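```bash
python3 -m jog '[{"tx":0.004,"ty":0.0028,"tz":0.003,"twist":0},{"tx":0.008,"ty":0.0056,"tz":0,"twist":0},{"tx":0.004,"ty":0.0028,"tz":0,"twist":0}]';python3 -m jog '[{"tx":0.008,"ty":0.0056,"tz":-0.0005,"twist":0},{"tx":0.008,"ty":0.0056,"tz":-0.001,"twist":0}]'
python3 - <<'E'
from h import *
p=shot("wrist","w6"); b=shot("side","si6");save(b,"si6c.png",(60,200,220,420),3)
E
```

```text
time: 5.4
tcp_pos: [0.4492, -0.3351, 0.0876]
orientation: [[0.825, 0.565, 0.002], [0.565, -0.825, -0.003], [0.0, 0.003, -1.0]]
contact_force: [-1.2, 2.4, 8.6]
opening: 0.0387
time: 5.6
tcp_pos: [0.465, -0.3239, 0.085]
orientation: [[0.825, 0.565, 0.002], [0.565, -0.825, -0.002], [0.0, 0.002, -1.0]]
contact_force: [-0.8, 0.1, -0.1]
opening: 0.0394
```

View pics/w6.png

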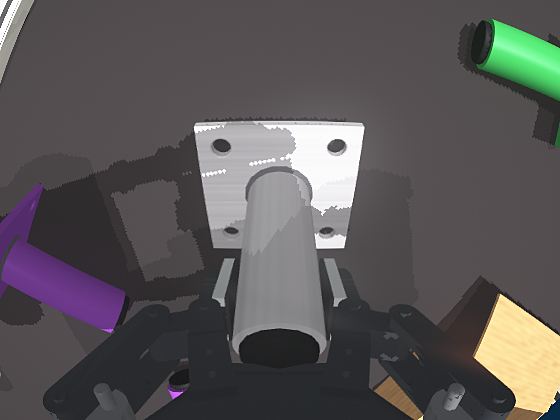

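View pics/si6c.png

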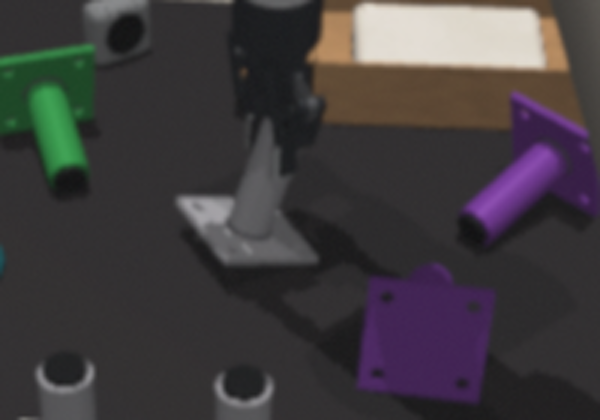

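```bash
python3 -m jog '[{"tx":0.008,"ty":0.0056,"tz":-0.002,"twist":0},{"tx":0.006,"ty":0.0042,"tz":-0.002,"twist":0},{"tx":0,"ty":0,"tz":0,"twist":0}]'
python3 - <<'E'
from h import *
p=shot("wrist","w7"); b=shot("side","si7");save(b,"si7c.png",(60,200,220,420),3)
E
```

```text
time: 6.0
tcp_pos: [0.4795, -0.3136, 0.0798]
orientation: [[0.824, 0.566, 0.001], [0.566, -0.824, -0.001], [0.001, 0.002, -1.0]]
contact_force: [1.5, -0.7, 1.6]
opening: 0.0392
```

View pics/w7.png

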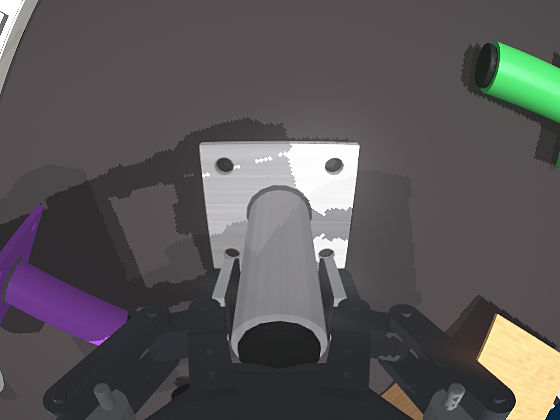

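View pics/si7c.png

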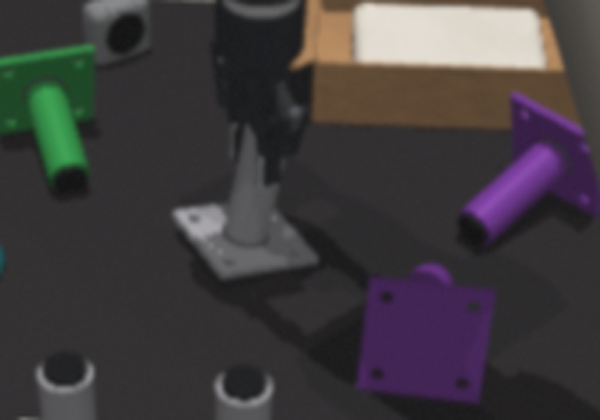

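```bash
python3 -m jog '[{"tx":0.006,"ty":0.0042,"tz":-0.002,"twist":0},{"tx":0.002,"ty":0.0014,"tz":-0.001,"twist":0},{"tx":0,"ty":0,"tz":0,"twist":0}]'
python3 - <<'E'
from h import *
b=shot("side","si8");save(b,"si8c.png",(60,200,220,420),3)
E
```

```text
time: 6.4
tcp_pos: [0.4864, -0.3077, 0.0763]
orientation: [[0.825, 0.566, -0.001], [0.566, -0.825, 0.0], [-0.0, -0.0, -1.0]]
contact_force: [1.5, -1.7, -0.6]
opening: 0.0392
```

View pics/si8c.png

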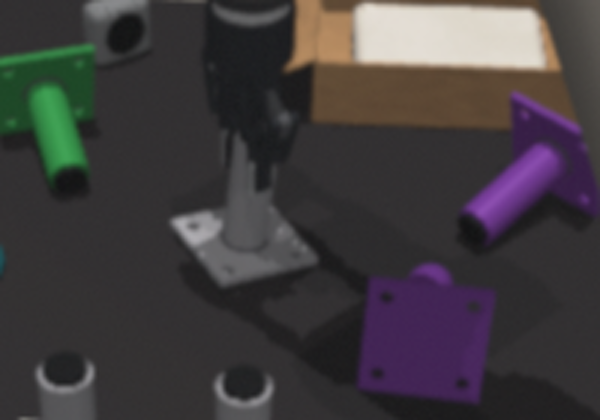

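```bash
python3 -m jog '[{"tx":0,"ty":0,"tz":0,"twist":0},{"tx":0,"ty":0,"tz":0,"twist":0},{"tx":0,"ty":0,"tz":0,"twist":0},{"tx":0,"ty":0,"tz":0,"twist":0},{"tx":0,"ty":0,"tz":0,"twist":0},{"tx":0,"ty":0,"tz":0,"twist":0}]' 1
python3 -m jog '[{"tx":0,"ty":0,"tz":0.02,"twist":0},{"tx":0,"ty":0,"tz":0.03,"twist":0},{"tx":0,"ty":0,"tz":0.04,"twist":0},{"tx":0,"ty":0,"tz":0.04,"twist":0},{"tx":0,"ty":0,"tz":0.04,"twist":0},{"tx":0,"ty":0,"tz":0,"twist":0},{"tx":0,"ty":0,"tz":0,"twist":0},{"tx":0,"ty":0,"tz":0,"twist":0}]'
python3 - <<'E'
from h import *
b=shot("wrist","w9");b=shot("side","si9");save(b,"si9c.png",(60,200,220,420),3);a=shot("scene","sc9")
print(load("w9")["cam_to_world"].round(4).tolist())
s=arm.observe();print(s["tcp_pos"],s["joint_positions"])
E
```

```text
time: 7.05
tcp_pos: [0.4863, -0.308, 0.0769]
orientation: [[0.825, 0.565, 0.0], [0.565, -0.825, -0.0], [0.0, 0.0, -1.0]]
contact_force: [0.2, -1.0, -0.5]
opening: 0.0853
time: 7.85
tcp_pos: [0.4858, -0.3075, 0.2455]
orientation: [[0.825, 0.565, -0.002], [0.565, -0.825, 0.002], [-0.001, -0.002, -1.0]]
contact_force: [-0.3, 0.5, -0.9]
opening: 0.0856
[[0.5641, 0.7815, 0.2666, 0.5561], [-0.8257, 0.535, 0.1789, -0.2608], [-0.0028, -0.3211, 0.9471, 0.3895], [0.0, 0.0, 0.0, 1.0]]
[ 0.48595529 -0.30761241  0.24534635] [-3.99676196e+01  2.44389687e+01  7.76392238e+01 -1.64616563e-04
  7.80785624e+01  1.56130290e+01]
```

View pics/w9.png

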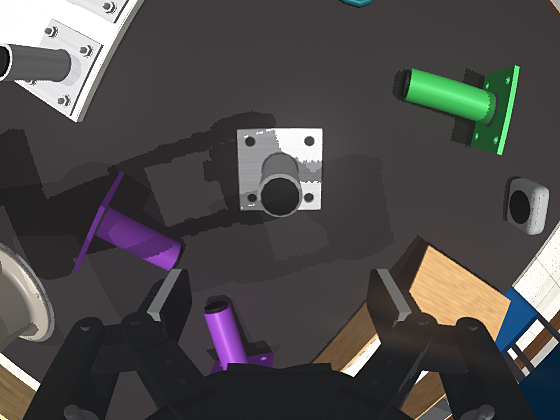

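View pics/si9c.png

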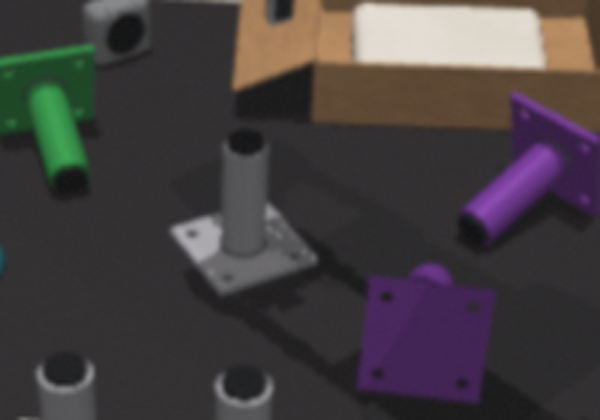

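Run:
```python
from h import *
p=load("w9"); save(p,"w9c.png",(115,225,225,335),7)
```

```text
(no output)
```

View pics/w9c.png

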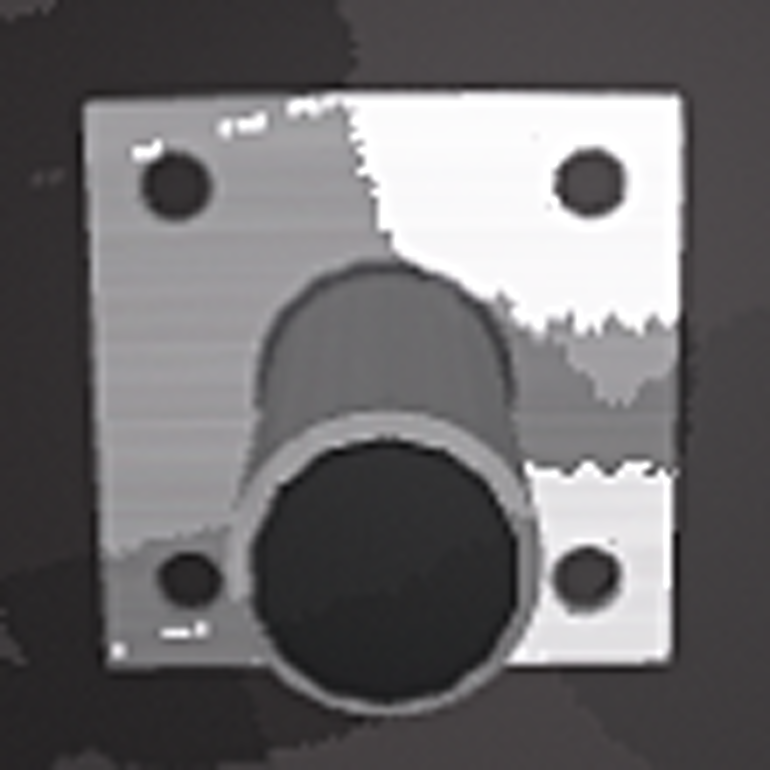

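```bash
cat > m3.py <<'E'
from h import *
from scipy.optimize import least_squares
p=load("w9"); c=lambda u,v:((u+.5)/7-.5+225,(v+.5)/7-.5+115)
H=[c(*x) for x in [(177,185),(590,182),(586,578),(190,579)]]; C=[c(*x) for x in [(85,101),(683,94),(672,664),(107,665)]]
F=c(388,570)
sq=np.array([(1,1),(1,-1),(-1,-1),(-1,1)])
def mod(q):
    x,y,yw=q[:3]; h=q[3] if len(q)>3 else .006
    R=np.array([[np.cos(yw),-np.sin(yw)],[np.sin(yw),np.cos(yw)]])
    P=np.r_[sq*.035,sq*.05]@R.T+[x,y]; return np.c_[P,np.full(8,h)]
obs=np.array(H+C)
f=lambda q:(proj(p,mod(q))-obs).ravel()
for q in ([.5,-.3,.6],[.5,-.3,.6,.006]):
    r=least_squares(f,q,x_scale=[.01,.01,.1,.01][:len(q)]); print(r.cost,r.x.round(5),np.degrees(r.x[2])); print(f(r.x).reshape(-1,2).round(2).tolist())
print("foot",plane(p,F,.12),"at fit:",proj(p,[*r.x[:2],.12]),F)
# relative to TCP in tool frame
t=np.array([0.48595529,-0.30761241]); yw=np.arctan2(.565,.825)
d=r.x[:2]-t; print("tool x,y off",d@[np.cos(yw),np.sin(yw)],d@[np.sin(yw),-np.cos(yw)],np.degrees(yw))
for n in("sc9","si9"):
    P=load(n); print(n,proj(P,[[*r.x[:2],0.12]]).round(1))
E
python3 m3.py
```

```text
0.7965461529572777 [ 0.48945 -0.30647  0.6085 ] 34.86429702184222
[[0.05, 0.17], [0.25, 0.1], [0.05, 0.1], [-0.06, 0.4], [0.24, -0.04], [-0.3, 0.24], [-0.56, -0.78], [0.31, -0.3]]
0.5822800760722615 [ 0.48975 -0.30627  0.6085   0.00781] 34.86432827677468
[[-0.09, 0.05], [0.39, -0.02], [0.18, 0.24], [-0.19, 0.55], [0.04, -0.22], [-0.09, 0.06], [-0.38, -0.58], [0.14, -0.11]]
foot [ 0.49016267 -0.30622421  0.12      ] at fit: [[279.76852335 196.40398781]] (280.0, 196.0)
tool x,y off 0.00389122084094461 0.0010318107422998162 34.405234287662864
sc9 [[216.4 153.9]]
si9 [[300.  106.3]]
```

```bash
python3 -m jog '[{"tx":0.0066,"ty":0.0465,"tz":0.025,"twist":-0.0442},{"tx":0.0066,"ty":0.0465,"tz":0,"twist":-0.0442},{"tx":0.0066,"ty":0.0465,"tz":0,"twist":-0.0442},{"tx":0.0066,"ty":0.0465,"tz":0,"twist":-0.0442},{"tx":0.0066,"ty":0.0465,"tz":0,"twist":-0.0442},{"tx":0.0066,"ty":0.0465,"tz":0,"twist":-0.0442},{"tx":0.0066,"ty":0.0465,"tz":0,"twist":-0.0442}]'
python3 -m jog '[{"tx":0.0066,"ty":0.0465,"tz":0,"twist":-0.0442},{"tx":0.0066,"ty":0.0465,"tz":0,"twist":-0.0442},{"tx":0.0066,"ty":0.0465,"tz":0,"twist":-0.0442},{"tx":0.0066,"ty":0.0465,"tz":0,"twist":-0.0442},{"tx":0.0066,"ty":0.0465,"tz":0,"twist":-0.0442},{"tx":0.0066,"ty":0.0465,"tz":0,"twist":-0.0442},{"tx":0,"ty":0,"tz":0,"twist":0},{"tx":0,"ty":0,"tz":0,"twist":0},{"tx":0,"ty":0,"tz":0,"twist":0},{"tx":0,"ty":0,"tz":0,"twist":0}]'
python3 - <<'E'
from h import *
b=shot("wrist","w10");save(b,"w10c.png",(90,240,190,370),4)
s=arm.observe();print(s["tcp_pos"],s["orientation"][:2,0],s["joint_positions"].round(1),s["time"])
E
```

```text
time: 8.7
tcp_pos: [0.5319, 0.0166, 0.2696]
orientation: [[0.958, 0.285, -0.001], [0.285, -0.958, 0.0], [-0.001, -0.0, -1.0]]
contact_force: [1.1, 0.4, -0.3]
opening: 0.0852
time: 9.7
tcp_pos: [0.572, 0.2923, 0.2704]
orientation: [[1.0, 0.025, -0.0], [0.025, -1.0, -0.0], [-0.0, 0.0, -1.0]]
contact_force: [0.0, -0.7, -0.1]
opening: 0.0853
[0.57203261 0.29231537 0.27055489] [0.9997011  0.02444813] [ 20.2  31.2  62.6  -0.   86.2 108.8] 9.75
```

View pics/w10.png

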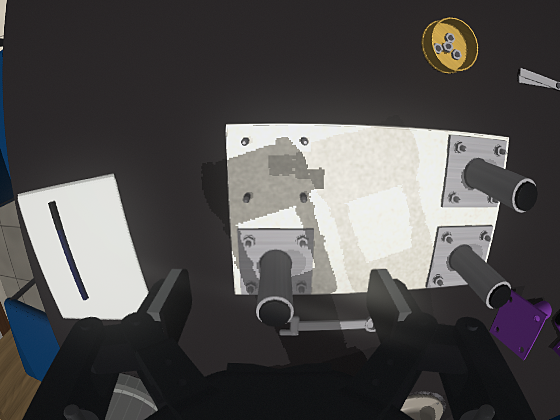

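View pics/w10c.png

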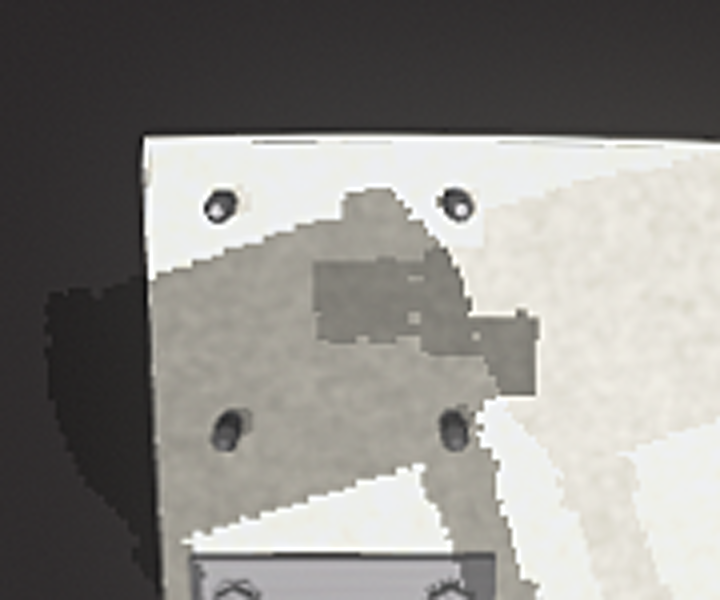

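Run:
```python
from h import *
b=load("w10");save(b,"w10d.png",(130,212,230,320),8)
```

```text
(no output)
```

View pics/w10d.png

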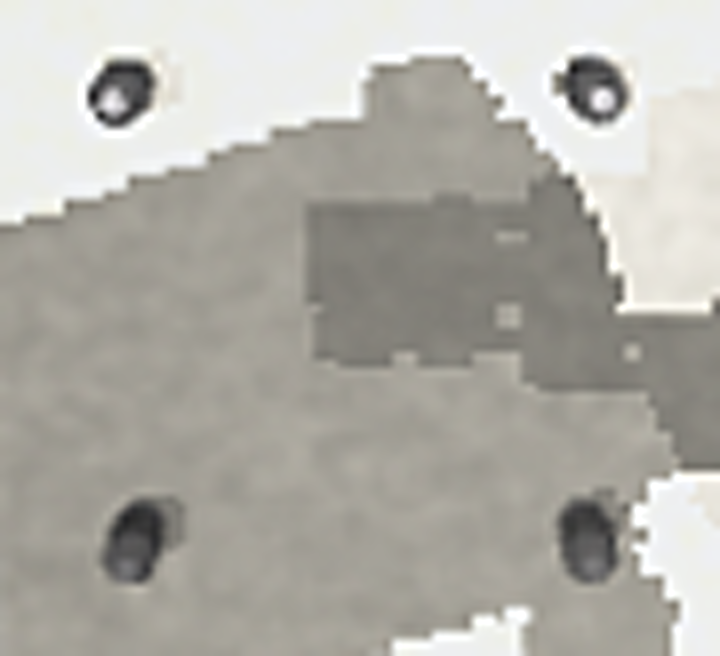

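```bash
cat > m4.py <<'E'
from h import *
from scipy.optimize import least_squares
p=load("w10"); cc=lambda v,o:(np.asarray(v,float)+.5)/8-.5+o
# tl,tr,br,bl boxes (x0,y0,x1,y1) ; image up = +x, left=+y
B=np.array([(88,57,157,128),(566,57,628,124),(556,500,618,585),(103,497,165,585)],float)
TIP=np.array([(113,102),(601,100)],float)
sq=np.array([(1,1),(1,-1),(-1,-1),(-1,1)])*.035
th=np.linspace(0,2*np.pi,48,endpoint=False); ring=np.c_[np.cos(th),np.sin(th)]
def pts(q):
    x,y,yw=q[:3]; z0=q[3] if len(q)>3 else .018
    R=np.array([[np.cos(yw),-np.sin(yw)],[np.sin(yw),np.cos(yw)]]); return sq@R.T+[x,y],z0
def box(q):
    c,z0=pts(q); out=[];tips=[]
    for k in c:
        P=np.vstack([np.c_[k+ring*r,np.full(48,z0+h)] for r,h in((.004,0),(.004,.019),(.0018,.025))])
        u=proj(p,P); out.append([*u.min(0),*u.max(0)]); tips.append(proj(p,[*k,z0+.025])[0])
    return np.array(out),np.array(tips)
Bo=np.c_[cc(B[:,0]-4,230)+.5,cc(B[:,1]-4,130)+.5,cc(B[:,2]-4,230)+.5,cc(B[:,3]-4,130)+.5]
To=np.c_[cc(TIP[:,0],230),cc(TIP[:,1],130)]
def f(q):
    o,t=box(q); return np.r_[(o-Bo).ravel(),2*(t[:2]-To).ravel()]
for q in ([.572,.296,.025],[.572,.296,.025,.018]):
    r=least_squares(f,q,x_scale=[.01,.01,.1,.01][:len(q)]); print(r.cost,r.x.round(5),np.degrees(r.x[2])); print(f(r.x).reshape(-1,4).round(1).tolist())
# board corner edges check
K=lambda u,v:((u+.5)/4-.5+190,(v+.5)/4-.5+90)
print("corner",plane(p,K(144,137),.018)[:2])
for n in ("sc1","si1"):
    P=load(n); R=pts(r.x)[0]; print(n,proj(P,np.c_[R,np.full(4,.043)]).round(1).tolist())
E
python3 m4.py
```

```text
0.7592304343332719 [0.57536 0.298   0.02399] 1.3743802625436172
[[0.3, 0.0, -0.1, -0.4], [-0.4, -0.1, -0.3, -0.0], [0.0, -0.4, -0.2, -0.5], [0.1, 0.0, 0.2, -0.4], [0.1, 0.3, 0.1, 0.5]]
0.5168590768134955 [0.57564 0.29798 0.02398 0.01975] 1.3741210260157997
[[0.1, -0.1, -0.2, -0.4], [-0.3, -0.2, -0.1, -0.1], [0.1, -0.2, -0.1, -0.3], [-0.0, 0.2, 0.1, -0.2], [-0.2, 0.2, 0.4, 0.4]]
corner [0.62932615 0.35882779]
sc1 [[365.2, 307.2], [340.4, 291.7], [357.3, 274.8], [381.8, 289.2]]
si1 [[195.1, 331.5], [203.5, 300.2], [238.5, 303.7], [231.8, 335.5]]
```

```bash
python3 -m jog '[{"tx":-0.0063,"ty":-0.046,"tz":0,"twist":0.045},{"tx":-0.0063,"ty":-0.046,"tz":0,"twist":0.045},{"tx":-0.0063,"ty":-0.046,"tz":0,"twist":0.045},{"tx":-0.0063,"ty":-0.046,"tz":0,"twist":0.045},{"tx":-0.0063,"ty":-0.046,"tz":0,"twist":0.045},{"tx":-0.0063,"ty":-0.046,"tz":0,"twist":0.045},{"tx":-0.0063,"ty":-0.046,"tz":0,"twist":0.045}]'
python3 -m jog '[{"tx":-0.0063,"ty":-0.046,"tz":0,"twist":0.045},{"tx":-0.0063,"ty":-0.046,"tz":0,"twist":0.045},{"tx":-0.0063,"ty":-0.046,"tz":0,"twist":0.045},{"tx":-0.0063,"ty":-0.046,"tz":0,"twist":0.045},{"tx":-0.0063,"ty":-0.046,"tz":0,"twist":0.045},{"tx":-0.0063,"ty":-0.046,"tz":-0.025,"twist":0.045},{"tx":0,"ty":0,"tz":0,"twist":0},{"tx":0,"ty":0,"tz":0,"twist":0},{"tx":0,"ty":0,"tz":0,"twist":0},{"tx":0,"ty":0,"tz":0,"twist":0}]'
python3 - <<'E'
from h import *
b=shot("wrist","w11");save(b,"w11c.png",(115,225,225,335),7)
s=arm.observe();print(s["tcp_pos"],np.degrees(np.arctan2(s["orientation"][1,0],s["orientation"][0,0])),s["time"])
P=[.4896,-.3064]
sq=np.array([(1,1),(1,-1),(-1,-1),(-1,1)])*.035
y=np.radians(34.86);R=np.array([[np.cos(y),-np.sin(y)],[np.sin(y),np.cos(y)]])
u=proj(b,np.c_[sq@R.T+P,np.full(4,.006)]); print("pred holes in crop",((u-[225,115]+.5)*7-.5).round(0).tolist())
E
```

```text
time: 10.45
tcp_pos: [0.5268, -0.0309, 0.2709]
orientation: [[0.942, 0.335, 0.001], [0.335, -0.942, -0.0], [0.001, 0.001, -1.0]]
contact_force: [0.2, 0.0, 0.6]
opening: 0.0855
time: 11.45
tcp_pos: [0.4906, -0.301, 0.2477]
orientation: [[0.818, 0.575, 0.001], [0.575, -0.818, -0.001], [0.001, 0.002, -1.0]]
contact_force: [0.0, 0.6, -1.0]
opening: 0.0855
[ 0.49070834 -0.30093731  0.24760259] 35.10356761796739 11.5
pred holes in crop [[191.0, 228.0], [602.0, 229.0], [591.0, 619.0], [199.0, 618.0]]
```

View pics/w11c.png

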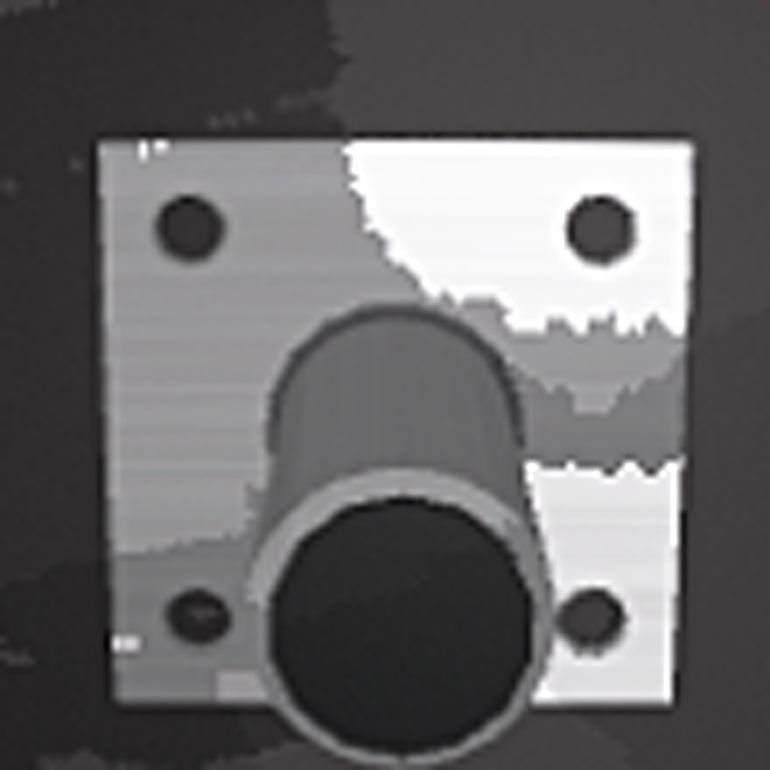

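```bash
python3 -m jog '[{"tx":-0.001,"ty":-0.0054,"tz":0,"twist":-0.004},{"tx":0,"ty":0,"tz":-0.045,"twist":0},{"tx":0,"ty":0,"tz":-0.045,"twist":0},{"tx":0,"ty":0,"tz":-0.045,"twist":0},{"tx":0,"ty":0,"tz":-0.025,"twist":0},{"tx":0,"ty":0,"tz":-0.008,"twist":0},{"tx":0,"ty":0,"tz":0,"twist":0},{"tx":0,"ty":0,"tz":0,"twist":0},{"tx":0,"ty":0,"tz":0,"twist":0}]'
python3 -m jog '[{"tx":0,"ty":0,"tz":0,"twist":0},{"tx":0,"ty":0,"tz":0,"twist":0},{"tx":0,"ty":0,"tz":0,"twist":0},{"tx":0,"ty":0,"tz":0,"twist":0},{"tx":0,"ty":0,"tz":0,"twist":0},{"tx":0,"ty":0,"tz":0,"twist":0},{"tx":0,"ty":0,"tz":0,"twist":0}]' -1 45
python3 -m jog '[{"tx":0,"ty":0,"tz":0.01,"twist":0},{"tx":0,"ty":0,"tz":0.02,"twist":0},{"tx":0,"ty":0,"tz":0.03,"twist":0},{"tx":0,"ty":0,"tz":0.03,"twist":0},{"tx":0,"ty":0,"tz":0.01,"twist":0},{"tx":0,"ty":0,"tz":0,"twist":0},{"tx":0,"ty":0,"tz":0,"twist":0}]'
python3 - <<'E'
from h import *
b=shot("wrist","w12"); c=shot("side","si12");save(c,"si12c.png",(60,200,220,420),3)
s=arm.observe();print(s["tcp_pos"],np.degrees(np.arctan2(s["orientation"][1,0],s["orientation"][0,0])),s["time"])
E
```

```text
time: 12.4
tcp_pos: [0.4902, -0.308, 0.0806]
orientation: [[0.821, 0.571, 0.003], [0.571, -0.821, -0.002], [0.001, 0.004, -1.0]]
contact_force: [-0.6, -0.2, 0.1]
opening: 0.0858
time: 13.1
tcp_pos: [0.489, -0.3069, 0.0791]
orientation: [[0.821, 0.571, -0.0], [0.571, -0.821, 0.0], [-0.0, -0.001, -1.0]]
contact_force: [-2.0, 3.0, 5.7]
opening: 0.0389
time: 13.8
tcp_pos: [0.4885, -0.3067, 0.177]
orientation: [[0.821, 0.571, -0.002], [0.571, -0.821, 0.002], [-0.001, -0.003, -1.0]]
contact_force: [-0.2, -0.8, -7.4]
opening: 0.039
[ 0.48834336 -0.30657434  0.17652313] 34.788233156333234 13.9
```

View pics/w12.png

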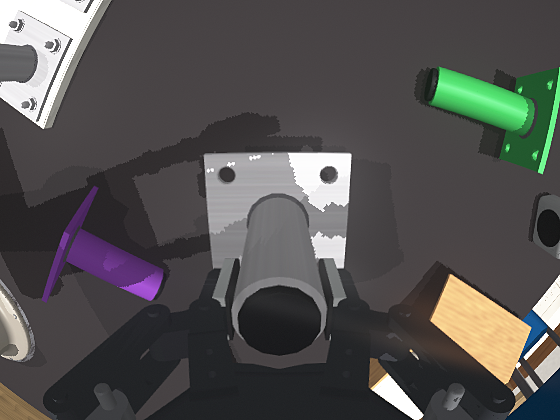

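View pics/si12c.png

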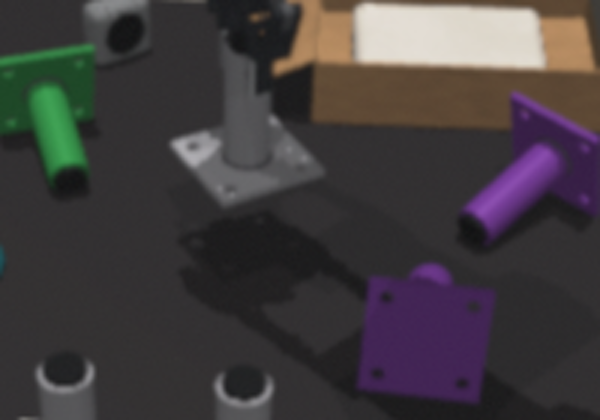

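Run:
```python
from h import *
p=load("w12"); save(p,"w12c.png",(140,280,195,365),4)
```

```text
(no output)
```

View pics/w12c.png

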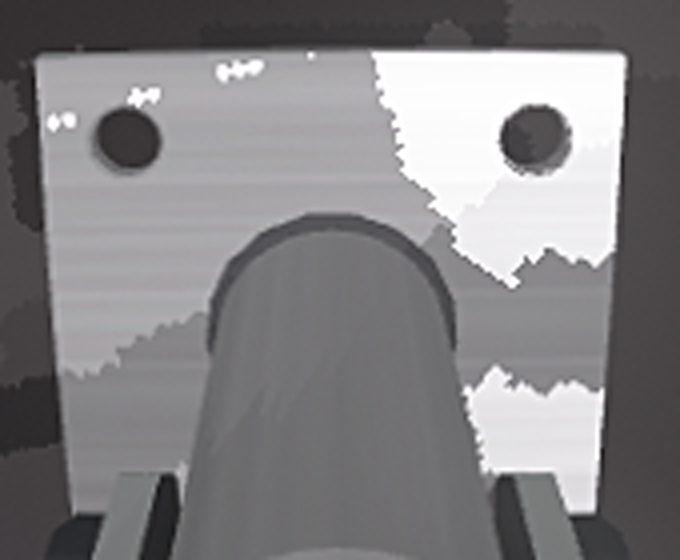

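```bash
cat > m5.py <<'E'
from h import *
from scipy.optimize import least_squares
from scipy.spatial.transform import Rotation as Ro
p=load("w12"); c=lambda u,v:((u+.5)/4-.5+195,(v+.5)/4-.5+140)
obs=np.array([c(*x) for x in [(127,140),(536,140),(37,55),(626,53),(598,513),(72,513)]])
L=np.array([(.035,.035,.006),(.035,-.035,.006),(.05,.05,.006),(.05,-.05,.006),(-.05,-.05,.006),(-.05,.05,.006)])
def mod(q,L):
    R=Ro.from_euler("ZYX",[q[2],q[4] if len(q)>4 else 0,q[5] if len(q)>5 else 0]).as_matrix(); z=q[3] if len(q)>3 else .0976
    return L@R.T+[q[0],q[1],z]
f=lambda q:(proj(p,mod(q,L))-obs).ravel()
t=np.array([.4884,-.3066]); yw=np.radians(34.82)
for q in ([.489,-.306,.6],[.489,-.306,.6,.0976],[.489,-.306,.6,.0976,0.,0.]):
    r=least_squares(f,q,x_scale=[.01,.01,.1,.01,.1,.1][:len(q)]); x=r.x; d=x[:2]-t
    print(round(r.cost,2),x.round(4),np.degrees(x[2]).round(2),"tool off",(d@[np.cos(yw),np.sin(yw)]).round(4),(d@[np.sin(yw),-np.cos(yw)]).round(4),"foot px",proj(p,mod(x,np.array([[0,0,.12]]))).round(1)); print(f(x).reshape(-1,2).round(1).tolist())
E
python3 m5.py
```

```text
132.76 [ 0.4909 -0.3047  0.61  ] 34.95 tool off 0.0031 -0.0001 foot px [[276.1 318.7]]
[[0.3, -3.9], [-0.1, -4.3], [0.5, -3.6], [-0.4, -3.7], [-2.2, 9.8], [1.9, 10.0]]
96.26 [ 0.4887 -0.3062  0.61    0.0875] 34.95 tool off 0.0005 -0.0002 foot px [[276.2 309.1]]
[[2.6, -3.3], [-2.4, -3.6], [3.7, -2.0], [-3.6, -2.1], [-4.6, 6.3], [4.3, 6.5]]
28.64 [ 0.4914 -0.3044  0.6107  0.0943 -0.199  -0.0049] 34.99 tool off 0.0038 -0.0001 foot px [[275.4 350.3]]
[[-0.4, -1.1], [0.5, -1.3], [-1.6, 0.1], [1.5, 0.1], [-4.8, 1.2], [4.8, 1.2]]
```

Run:
```python
from h import *
p=load("w12"); save(p,"w12d.png",(260,375,210,350),5)
```

```text
(no output)
```

View pics/w12d.png

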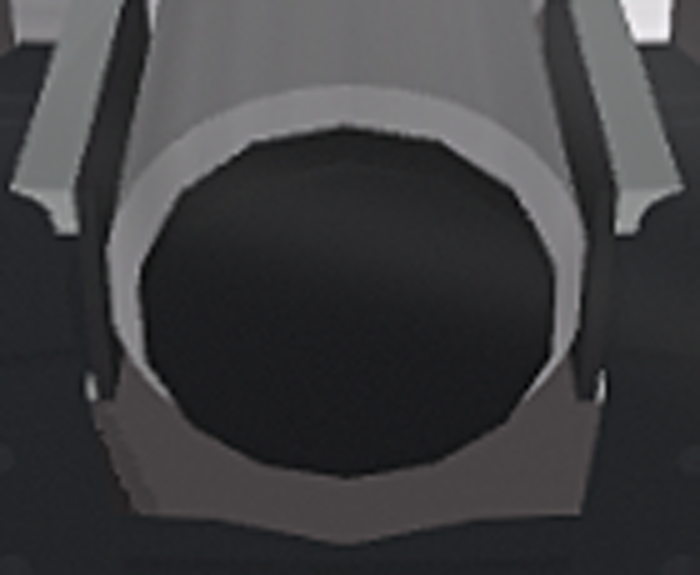

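```bash
cat >> m5.py <<'E'
print("----")
obs=np.r_[obs[:4],[((347.5)/5-.5+210,(321.5)/5-.5+260)]]; L=np.r_[L[:4],[(0,0,.12)]]
g=lambda q:np.r_[(proj(p,mod(q,L))-obs).ravel(),0]
for q in ([.489,-.306,.6],[.489,-.306,.6,.0976],[.489,-.306,.6,.0976,0.,0.]):
    r=least_squares(g,q,x_scale=[.01,.01,.1,.01,.1,.1][:len(q)]); x=r.x; d=x[:2]-t
    print(round(r.cost,2),x.round(4),np.degrees(x[2]).round(2),"tool off",(d@[np.cos(yw),np.sin(yw)]).round(4),(d@[np.sin(yw),-np.cos(yw)]).round(4)); print(g(x)[:-1].reshape(-1,2).round(1).tolist())
E
python3 m5.py | sed -n '/----/,$p'
```

```text
----
2.72 [ 0.489  -0.3068  0.6167] 35.34 tool off 0.0004 0.0005
[[1.0, 0.2], [0.3, -0.8], [1.1, 0.8], [-0.1, -0.3], [-1.3, 0.0]]
2.59 [ 0.4892 -0.3067  0.6167  0.098 ] 35.34 tool off 0.0006 0.0005
[[0.9, 0.1], [0.4, -0.9], [0.9, 0.6], [0.0, -0.4], [-1.3, 0.4]]
0.07 [ 0.4888 -0.306   0.6064  0.1001  0.0149  0.011 ] 34.74 tool off 0.0007 -0.0003
[[-0.1, -0.0], [0.1, -0.3], [-0.0, 0.0], [-0.0, 0.2], [-0.0, -0.0]]
```

```bash
python3 -m jog '[{"tx":0,"ty":0,"tz":0.03,"twist":0},{"tx":0.0054,"ty":0.0378,"tz":0.03,"twist":-0.0364},{"tx":0.0054,"ty":0.0378,"tz":0.025,"twist":-0.0364},{"tx":0.0054,"ty":0.0378,"tz":0,"twist":-0.0364},{"tx":0.0054,"ty":0.0378,"tz":0,"twist":-0.0364},{"tx":0.0054,"ty":0.0378,"tz":0,"twist":-0.0364},{"tx":0.0054,"ty":0.0378,"tz":0,"twist":-0.0364},{"tx":0.0054,"ty":0.0378,"tz":0,"twist":-0.0364},{"tx":0.0054,"ty":0.0378,"tz":0,"twist":-0.0364}]'
python3 -m jog '[{"tx":0.0054,"ty":0.0378,"tz":0,"twist":-0.0364},{"tx":0.0054,"ty":0.0378,"tz":0,"twist":-0.0364},{"tx":0.0054,"ty":0.0378,"tz":0,"twist":-0.0364},{"tx":0.0054,"ty":0.0378,"tz":0,"twist":-0.0364},{"tx":0.0054,"ty":0.0378,"tz":0,"twist":-0.0364},{"tx":0.0054,"ty":0.0378,"tz":0,"twist":-0.0364},{"tx":0.0054,"ty":0.0378,"tz":0,"twist":-0.0364},{"tx":0.0054,"ty":0.0378,"tz":0,"twist":-0.0364}]'
python3 -m jog '[{"tx":0,"ty":0,"tz":0,"twist":0},{"tx":0,"ty":0,"tz":0,"twist":0},{"tx":0,"ty":0,"tz":0,"twist":0},{"tx":0,"ty":0,"tz":0,"twist":0}]'
python3 - <<'E'
from h import *
for i in range(2):
    s=arm.observe();print(s["tcp_pos"],np.degrees(np.arctan2(s["orientation"][1,0],s["orientation"][0,0])),s["time"])
    if i==0: b=shot("wrist","w13")
E
```

```text
time: 14.8
tcp_pos: [0.5319, -0.0033, 0.2621]
orientation: [[0.951, 0.309, -0.003], [0.309, -0.951, 0.0], [-0.002, -0.001, -1.0]]
contact_force: [-0.3, 0.4, -6.5]
opening: 0.0391
time: 15.6
tcp_pos: [0.5752, 0.2989, 0.2616]
orientation: [[1.0, 0.023, -0.003], [0.023, -1.0, -0.001], [-0.003, 0.001, -1.0]]
contact_force: [1.4, 0.8, -5.8]
opening: 0.0392
time: 16.0
tcp_pos: [0.5757, 0.2964, 0.2632]
orientation: [[1.0, 0.024, -0.001], [0.024, -1.0, -0.001], [-0.001, 0.001, -1.0]]
contact_force: [0.1, 0.3, -6.9]
opening: 0.039
[0.57568093 0.296371   0.26321143] 1.3504563036333994 16.0
[0.57577601 0.29639672 0.26352682] 1.3428923414303608 16.05
```

View pics/w13.png

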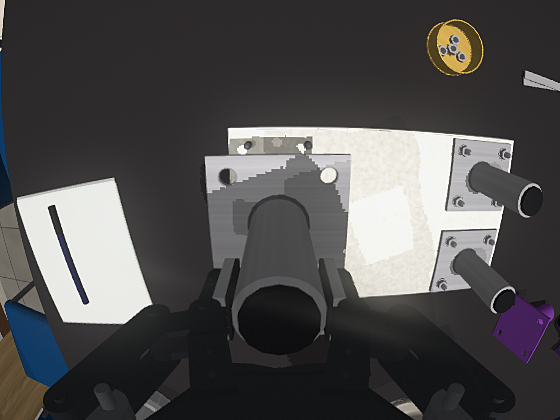

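```bash
python3 -m jog '[{"tx":-0.0007,"ty":0.0016,"tz":-0.02,"twist":0},{"tx":0,"ty":0,"tz":-0.03,"twist":0},{"tx":0,"ty":0,"tz":-0.03,"twist":0},{"tx":0,"ty":0,"tz":-0.03,"twist":0},{"tx":0,"ty":0,"tz":-0.02,"twist":0},{"tx":0,"ty":0,"tz":0,"twist":0},{"tx":0,"ty":0,"tz":0,"twist":0},{"tx":0,"ty":0,"tz":0,"twist":0},{"tx":0,"ty":0,"tz":0,"twist":0}]'
python3 - <<'E'
from h import *
b=shot("wrist","w14");a=shot("scene","sc14");c=shot("side","si14")
save(b,"w14c.png",(130,280,190,370),4);save(a,"sc14c.png",(210,340,300,430),6);save(c,"si14c.png",(230,360,170,300),6)
s=arm.observe();print(s["tcp_pos"],np.degrees(np.arctan2(s["orientation"][1,0],s["orientation"][0,0])),s["time"])
E
```

```text
time: 16.95
tcp_pos: [0.5758, 0.2993, 0.1355]
orientation: [[1.0, 0.025, 0.003], [0.025, -1.0, 0.001], [0.003, -0.001, -1.0]]
contact_force: [-0.2, -0.3, -6.7]
opening: 0.0392
[0.57526419 0.2992524  0.13458638] 1.4224024583216686 17.1
```

View pics/w14c.png

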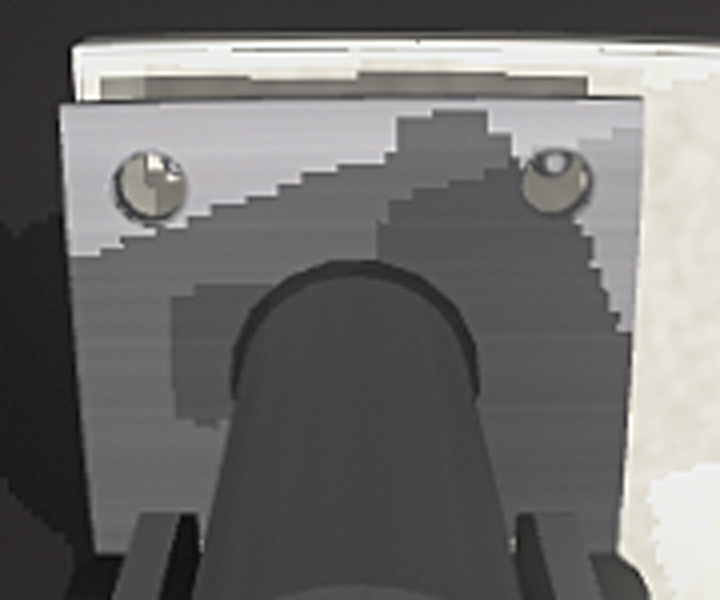

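View pics/sc14c.png

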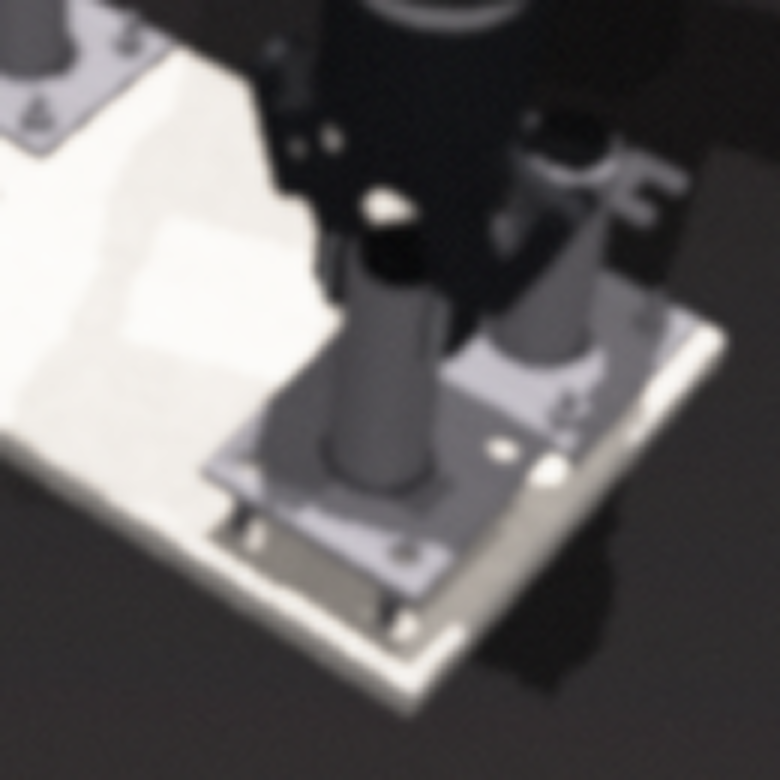

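View pics/si14c.png

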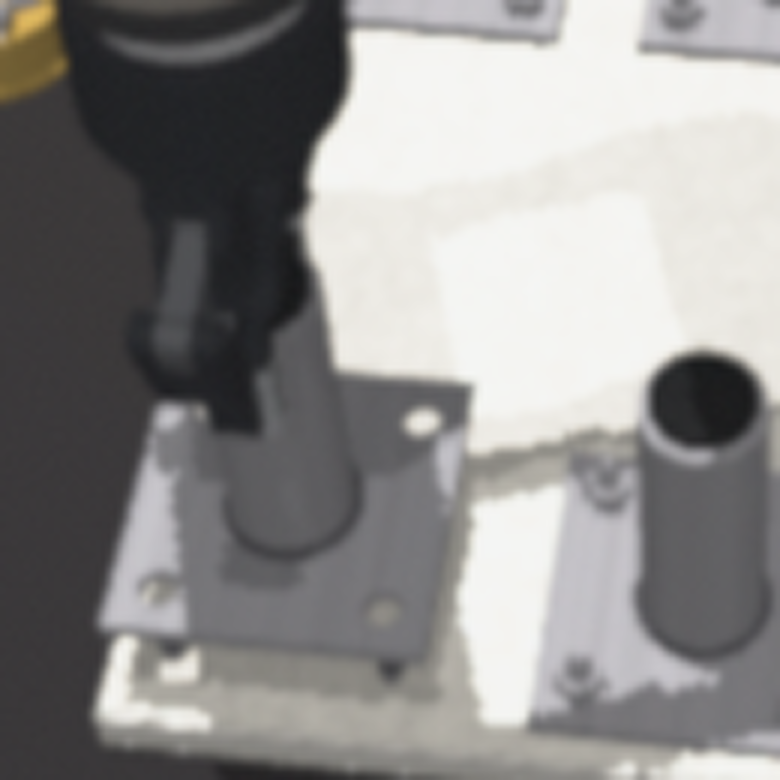

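Run:
```python
from h import *
from scipy.optimize import least_squares
p=load("w14"); c=lambda u,v:((u+.5)/4-.5+190,(v+.5)/4-.5+130)
yw=np.radians(1.40);R=np.array([[np.cos(yw),-np.sin(yw)],[np.sin(yw),np.cos(yw)]])
st=np.array([(.035,.035),(.035,-.035)])@R.T+[.5755,.298]
print("pred tips",((proj(p,np.c_[st,[.043]*2])-[190,130]+.5)*4-.5).round(0).tolist(),"obs (172,167),(555,160)")
for z in (.0605,.0615,.0625):
    h=[plane(p,c(*x),z)[:2] for x in [(152,186),(556,182),(60,104),(642,98)]]
    h=np.array(h); d=h[0]-h[1]; print(z,h.round(4).tolist(),"span",np.linalg.norm(d),np.linalg.norm(h[2]-h[3]),"yaw",np.degrees(np.arctan2(-d[0],d[1])), "ctr from holes",(h[:2].mean(0)-R@[.035,0]).round(4),(h[2:].mean(0)-R@[.05,0]).round(4))
t=np.array([plane(p,c(*x),.043)[:2] for x in [(172,167),(555,160)]]);print("tips",t.round(4).tolist(),"ctr",t.mean(0)-R@[.035,0])
```

```text
pred tips [[179.0, 163.0], [554.0, 163.0]] obs (172,167),(555,160)
0.0605 [[0.6091, 0.3363], [0.6115, 0.266], [0.6236, 0.3523], [0.627, 0.2518]] span 0.07029898861145849 0.10058667322594274 yaw 1.9228960592017084 ctr from holes [0.5753 0.3003] [0.5753 0.3008]
0.0615 [[0.6094, 0.3361], [0.6117, 0.2662], [0.6238, 0.3521], [0.6271, 0.252]] span 0.06997854403060844 0.1001281679902681 yaw 1.922896059201716 ctr from holes [0.5756 0.3003] [0.5754 0.3008]
0.0625 [[0.6096, 0.3359], [0.6119, 0.2663], [0.6239, 0.3518], [0.6273, 0.2522]] span 0.06965809944975844 0.09966966275459352 yaw 1.9228960592017224 ctr from holes [0.5758 0.3003] [0.5756 0.3008]
tips [[0.6088, 0.3352], [0.6119, 0.2636]] ctr [0.57534954 0.29853615]
```

```bash
python3 -m jog '[{"tx":0,"ty":-0.0018,"tz":0,"twist":-0.006},{"tx":0,"ty":0,"tz":0,"twist":0},{"tx":0,"ty":0,"tz":0,"twist":0}]'
python3 -m jog '[{"tx":0,"ty":0,"tz":0,"twist":0},{"tx":0,"ty":0,"tz":0,"twist":0},{"tx":0,"ty":0,"tz":0,"twist":0}]'
python3 - <<'E'
from h import *
b=shot("wrist","w15");
save(b,"w15c.png",(150,190,200,360),5)
s=arm.observe();print(s["tcp_pos"],np.degrees(np.arctan2(s["orientation"][1,0],s["orientation"][0,0])),s["time"],s["joint_vel"].round(2))
E
```

```text
time: 17.4
tcp_pos: [0.5749, 0.2973, 0.1336]
orientation: [[1.0, 0.019, -0.0], [0.019, -1.0, -0.0], [-0.0, 0.0, -1.0]]
contact_force: [0.3, 0.5, -6.7]
opening: 0.039
time: 17.7
tcp_pos: [0.5749, 0.2973, 0.1336]
orientation: [[1.0, 0.019, -0.0], [0.019, -1.0, -0.0], [-0.0, 0.0, -1.0]]
contact_force: [-1.0, -0.3, -6.2]
opening: 0.0384
[0.57491576 0.29735372 0.13355064] 1.0780871427919716 17.75 [-0.05  0.08 -0.02  0.01  0.    0.02]
```

View pics/w15c.png

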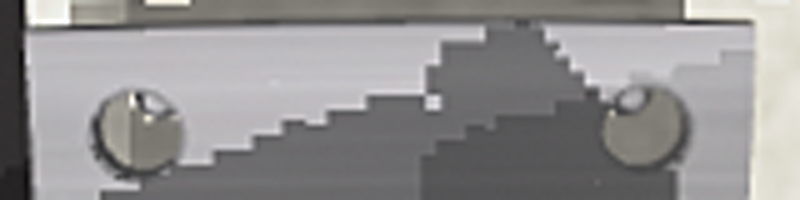

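Run:
```python
from h import *
p=load("w15"); c=lambda u,v:((u+.5)/5-.5+200,(v+.5)/5-.5+150)
def yawof(h): d=h[0]-h[1]; return np.degrees(np.arctan2(-d[0],d[1]))
for n,z,q in (("holes",.0605,[(140,133),(645,127)]),("tips",.043,[(151,102),(632,100)]),("edge",.0605,[(28,27),(755,22)])):
    h=np.array([plane(p,c(*x),z)[:2] for x in q]); y=yawof(h); print(n,h.round(4).tolist(),round(y,2),"mid",h.mean(0).round(4),np.linalg.norm(h[0]-h[1]).round(4))
```

```text
holes [[0.6086, 0.3337], [0.6107, 0.2641]] 1.69 mid [0.6097 0.2989] 0.0696
tips [[0.6093, 0.3347], [0.6108, 0.2634]] 1.23 mid [0.6101 0.2991] 0.0713
edge [[0.6235, 0.3491], [0.6259, 0.2496]] 1.39 mid [0.6247 0.2993] 0.0995
```

```bash
python3 -m jog '[{"tx":0.0003,"ty":0,"tz":-0.004,"twist":0},{"tx":0,"ty":0,"tz":-0.004,"twist":0},{"tx":0,"ty":0,"tz":-0.004,"twist":0},{"tx":0,"ty":0,"tz":-0.004,"twist":0},{"tx":0,"ty":0,"tz":0,"twist":0},{"tx":0,"ty":0,"tz":0,"twist":0}]'
python3 -m jog '[{"tx":0,"ty":0,"tz":-0.003,"twist":0},{"tx":0,"ty":0,"tz":-0.003,"twist":0},{"tx":0,"ty":0,"tz":-0.003,"twist":0},{"tx":0,"ty":0,"tz":0,"twist":0}]'
python3 - <<'E'
from h import *
b=shot("wrist","w16");c=shot("side","si16")
save(b,"w16c.png",(140,290,200,360),5);save(c,"si16c.png",(230,360,170,300),5)
E
```

```text
time: 18.35
tcp_pos: [0.5752, 0.2973, 0.1174]
orientation: [[1.0, 0.019, -0.0], [0.019, -1.0, -0.0], [-0.0, 0.0, -1.0]]
contact_force: [1.0, -0.2, -6.0]
opening: 0.0387
time: 18.75
tcp_pos: [0.5748, 0.2972, 0.1079]
orientation: [[1.0, 0.019, -0.001], [0.019, -1.0, -0.001], [-0.001, 0.0, -1.0]]
contact_force: [-0.6, -0.2, -6.7]
opening: 0.0388
```

View pics/w16c.png

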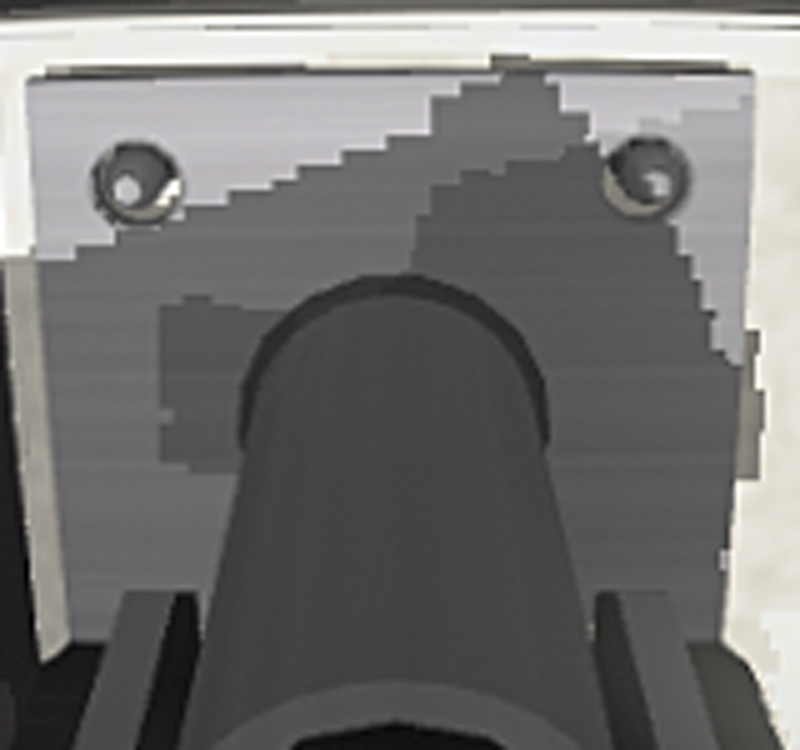

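View pics/si16c.png

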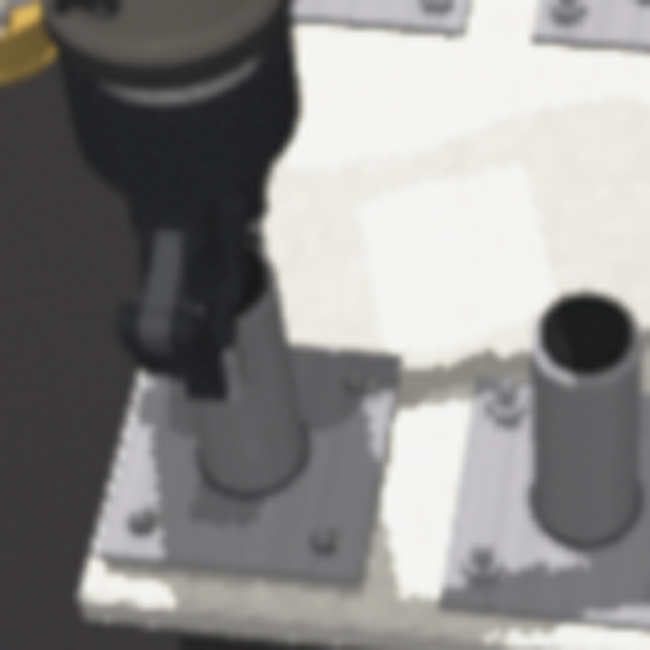

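```bash
python3 -m jog '[{"tx":0,"ty":0,"tz":-0.002,"twist":0},{"tx":0,"ty":0,"tz":-0.002,"twist":0},{"tx":0,"ty":0,"tz":-0.002,"twist":0},{"tx":0,"ty":0,"tz":-0.001,"twist":0},{"tx":0,"ty":0,"tz":-0.001,"twist":0},{"tx":0,"ty":0,"tz":0,"twist":0}]'
python3 -m jog '[{"tx":0,"ty":0,"tz":-0.001,"twist":0},{"tx":0,"ty":0,"tz":0,"twist":0}]'
python3 -m jog '[{"tx":0,"ty":0,"tz":-0.001,"twist":0},{"tx":0,"ty":0,"tz":0,"twist":0}]'
```

```text
time: 19.45
tcp_pos: [0.5752, 0.2973, 0.1004]
orientation: [[1.0, 0.019, -0.0], [0.019, -1.0, -0.0], [-0.0, 0.0, -1.0]]
contact_force: [0.3, 0.2, -5.9]
opening: 0.039
time: 19.65
tcp_pos: [0.5752, 0.2973, 0.0995]
orientation: [[1.0, 0.019, -0.0], [0.019, -1.0, -0.0], [-0.0, 0.0, -1.0]]
contact_force: [-0.8, -0.3, -6.5]
opening: 0.0389
time: 19.85
tcp_pos: [0.5752, 0.2973, 0.0985]
orientation: [[1.0, 0.019, -0.0], [0.019, -1.0, -0.0], [-0.0, 0.0, -1.0]]
contact_force: [-0.6, -0.1, -5.9]
opening: 0.0388
```

```bash
python3 -m jog '[{"tx":0,"ty":0,"tz":-0.001,"twist":0},{"tx":0,"ty":0,"tz":0,"twist":0}]'
python3 -m jog '[{"tx":0,"ty":0,"tz":-0.001,"twist":0},{"tx":0,"ty":0,"tz":0,"twist":0}]'
python3 -m jog '[{"tx":0,"ty":0,"tz":-0.0005,"twist":0},{"tx":0,"ty":0,"tz":0,"twist":0}]'
```

```text
time: 20.05
tcp_pos: [0.5753, 0.2974, 0.0977]
orientation: [[1.0, 0.019, 0.0], [0.019, -1.0, -0.0], [0.0, 0.0, -1.0]]
contact_force: [-0.2, 0.1, -6.0]
opening: 0.0385
time: 20.25
tcp_pos: [0.5752, 0.2976, 0.0976]
orientation: [[1.0, 0.019, 0.001], [0.019, -1.0, 0.0], [0.001, -0.0, -1.0]]
contact_force: [-3.5, 0.4, 2.6]
opening: 0.0389
time: 20.45
tcp_pos: [0.5752, 0.2976, 0.0975]
orientation: [[1.0, 0.019, 0.001], [0.019, -1.0, 0.0], [0.001, -0.0, -1.0]]
contact_force: [-5.6, 0.9, 5.6]
opening: 0.039
```

```bash
python3 -m jog '[{"tx":0,"ty":0,"tz":-0.001,"twist":0},{"tx":0,"ty":0,"tz":0,"twist":0}]'
python3 -m jog '[{"tx":0,"ty":0,"tz":-0.001,"twist":0},{"tx":0,"ty":0,"tz":0,"twist":0}]'
python3 - <<'E'
from h import *
a=shot("scene","sc17");c=shot("side","si17");b=shot("wrist","w17")
save(a,"sc17c.png",(230,340,310,430),6);save(c,"si17c.png",(230,360,170,300),6);save(b,"w17c.png",(140,290,200,360),5)
s=arm.observe();print(s["contact_force"],s["moment"],s["tcp_pos"])
E
```

```text
time: 20.65
tcp_pos: [0.5751, 0.2977, 0.0974]
orientation: [[1.0, 0.019, 0.001], [0.019, -1.0, 0.0], [0.001, -0.0, -1.0]]
contact_force: [-7.5, -0.6, 11.7]
opening: 0.0391
time: 20.85
tcp_pos: [0.5751, 0.2977, 0.0974]
orientation: [[1.0, 0.019, 0.002], [0.019, -1.0, 0.0], [0.002, -0.0, -1.0]]
contact_force: [-10.6, -1.8, 15.7]
opening: 0.0389
[-10.2684875   -1.43778645  16.70023887] [-0.76333122  1.47870378 -0.09522085] [0.57504046 0.29766514 0.09733352]
```

View pics/sc17c.png

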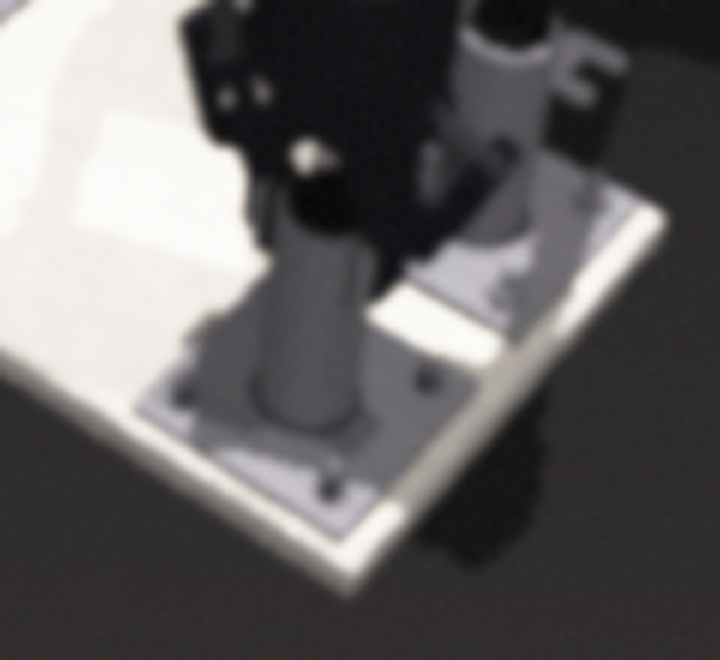

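View pics/si17c.png

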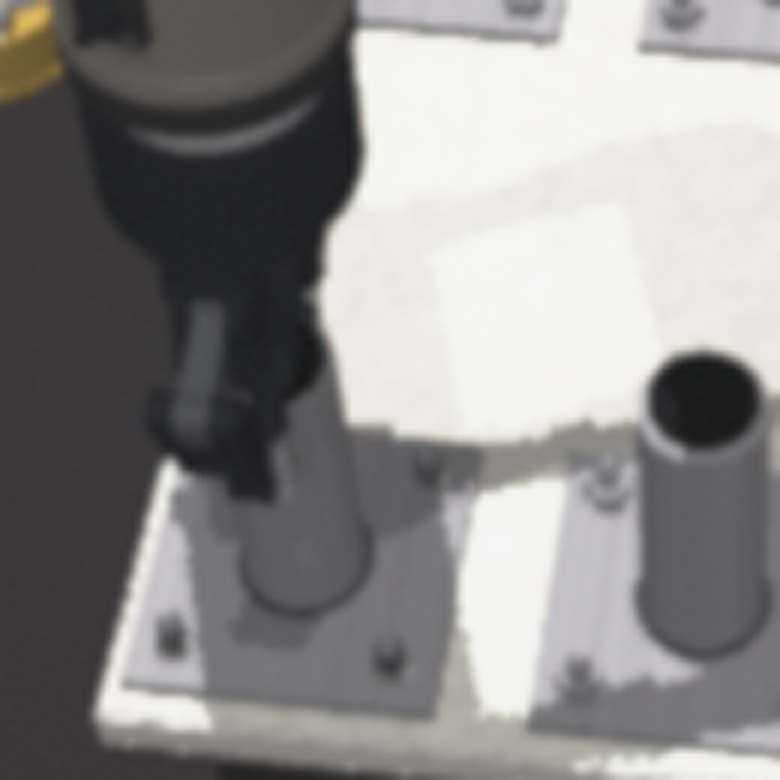

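View pics/w17c.png

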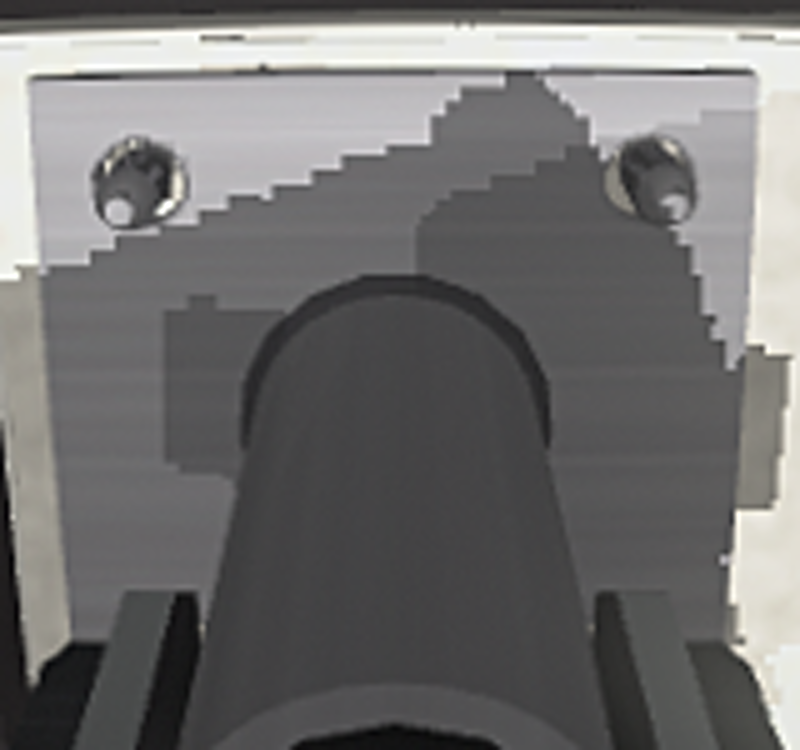

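```bash
python3 -m jog '[{"tx":-0.001,"ty":0,"tz":-0.001,"twist":0},{"tx":0,"ty":0,"tz":0,"twist":0}]'
python3 -m jog '[{"tx":-0.001,"ty":0,"tz":-0.001,"twist":0},{"tx":0,"ty":0,"tz":0,"twist":0},{"tx":0,"ty":0,"tz":0,"twist":0}]'
python3 - <<'E'
from h import *
s=arm.observe();print(s["contact_force"],s["moment"],s["tcp_pos"])
E
```

```text
time: 21.2
tcp_pos: [0.5746, 0.2977, 0.0971]
orientation: [[1.0, 0.019, 0.003], [0.019, -1.0, 0.001], [0.003, -0.001, -1.0]]
contact_force: [-10.0, -2.2, 20.1]
opening: 0.0388
time: 21.5
tcp_pos: [0.5743, 0.2977, 0.097]
orientation: [[1.0, 0.019, 0.005], [0.019, -1.0, 0.001], [0.005, -0.001, -1.0]]
contact_force: [-10.1, -1.6, 23.1]
opening: 0.0391
[-10.0712415   -1.55053708  23.10549628] [-1.09464342  1.29777903 -0.09428372] [0.57429641 0.29771627 0.09695889]
```

```bash
python3 -m jog '[{"tx":0,"ty":0,"tz":0,"twist":0},{"tx":0,"ty":0,"tz":0,"twist":0},{"tx":-0.0005,"ty":0,"tz":0,"twist":0},{"tx":0,"ty":0,"tz":0,"twist":0}]' -1 20
python3 - <<'E'
from h import *
s=arm.observe();print(s["contact_force"],s["moment"],s["tcp_pos"])
c=shot("side","si18");b=shot("wrist","w18");save(c,"si18c.png",(300,360,180,260),9);save(b,"w18c.png",(140,290,200,360),5)
E
```

```text
time: 21.9
tcp_pos: [0.5743, 0.2977, 0.0969]
orientation: [[1.0, 0.019, 0.006], [0.019, -1.0, 0.001], [0.006, -0.001, -1.0]]
contact_force: [-7.7, -2.5, 20.7]
opening: 0.0385
[-7.73385229 -2.49191364 20.68835409] [-1.18482933  0.97966691 -0.08279158] [0.57429263 0.29771765 0.09694155]
```

View pics/w18c.png

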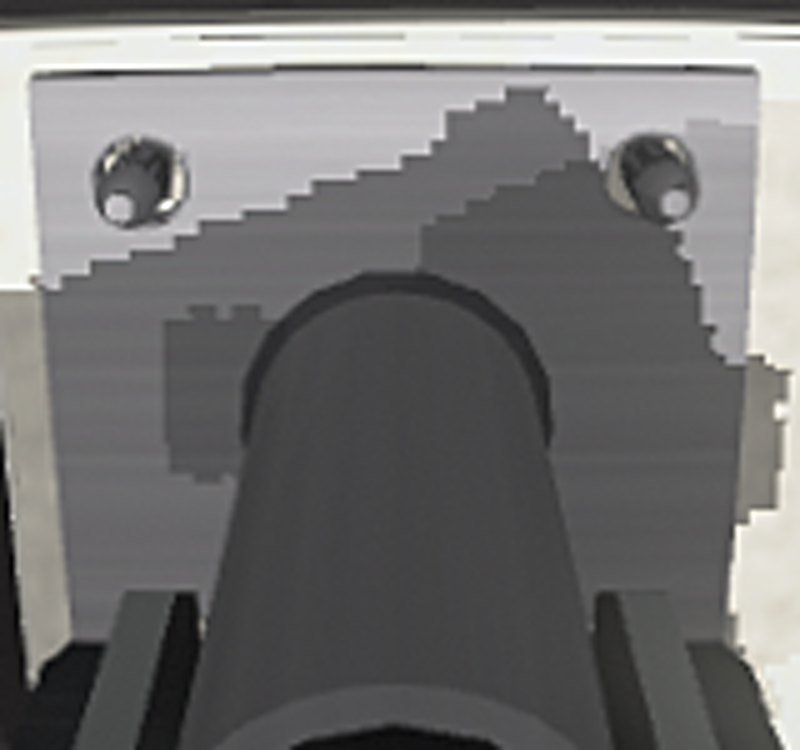

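View pics/si18c.png

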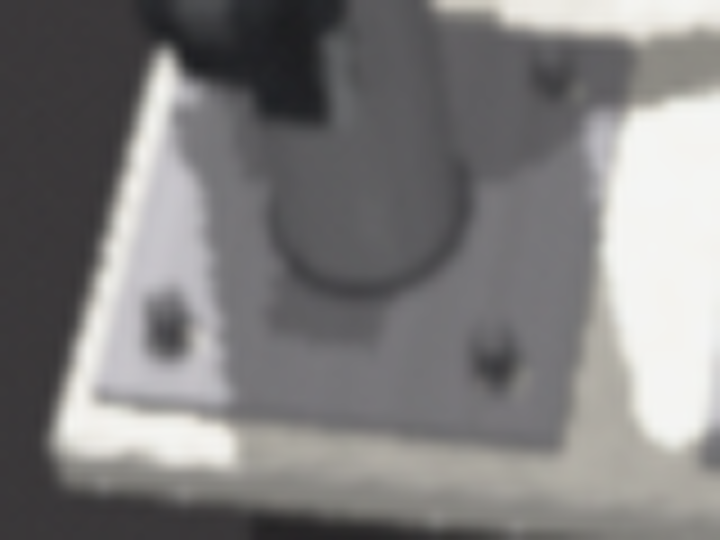

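```bash
python3 -m jog '[{"tx":-0.0005,"ty":0,"tz":0.0015,"twist":0},{"tx":0,"ty":0,"tz":0.0015,"twist":0},{"tx":0,"ty":0,"tz":0,"twist":0}]'
python3 -m jog '[{"tx":0,"ty":0,"tz":0,"twist":0},{"tx":0,"ty":0,"tz":0,"twist":0},{"tx":0,"ty":0,"tz":0,"twist":0},{"tx":0,"ty":0,"tz":0,"twist":0},{"tx":0,"ty":0,"tz":0,"twist":0},{"tx":0,"ty":0,"tz":0,"twist":0}]' 1
```

```text
time: 22.3
tcp_pos: [0.5741, 0.2976, 0.097]
orientation: [[1.0, 0.019, 0.005], [0.019, -1.0, 0.001], [0.005, -0.001, -1.0]]
contact_force: [0.8, 0.7, 8.5]
opening: 0.0387
time: 22.9
tcp_pos: [0.5722, 0.2973, 0.0949]
orientation: [[1.0, 0.019, -0.0], [0.019, -1.0, -0.0], [-0.0, 0.0, -1.0]]
contact_force: [0.0, 0.5, 0.3]
opening: 0.0858
```

```bash
python3 -m jog '[{"tx":0,"ty":0,"tz":0.015,"twist":0},{"tx":0,"ty":0,"tz":0.03,"twist":0},{"tx":0,"ty":0,"tz":0.04,"twist":0},{"tx":0,"ty":0,"tz":0.04,"twist":0},{"tx":0,"ty":0,"tz":0.04,"twist":0},{"tx":-0.01,"ty":-0.03,"tz":0.02,"twist":0},{"tx":-0.01,"ty":-0.04,"tz":0,"twist":0},{"tx":-0.01,"ty":-0.04,"tz":0,"twist":0},{"tx":0,"ty":0,"tz":0,"twist":0},{"tx":0,"ty":0,"tz":0,"twist":0}]'
python3 - <<'E'
from h import *
a=shot("scene","sc20");c=shot("side","si20");b=shot("wrist","w20")
save(a,"sc20c.png",(170,330,235,435),4);save(c,"si20c.png",(165,365,180,340),3)
E
```

```text
time: 23.9
tcp_pos: [0.5423, 0.1867, 0.2806]
orientation: [[1.0, 0.017, 0.001], [0.017, -1.0, 0.0], [0.001, -0.0, -1.0]]
contact_force: [0.7, -0.0, -0.9]
opening: 0.0853
```

View pics/sc20.png

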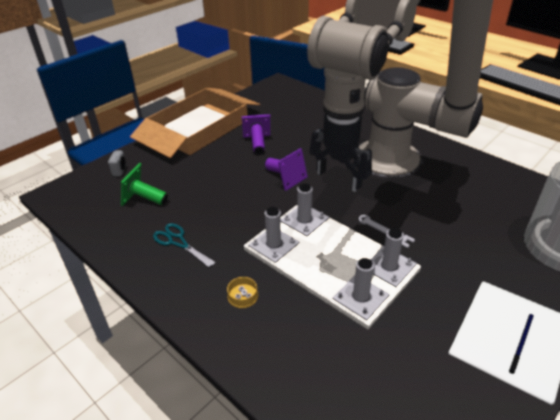

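View pics/si20c.png

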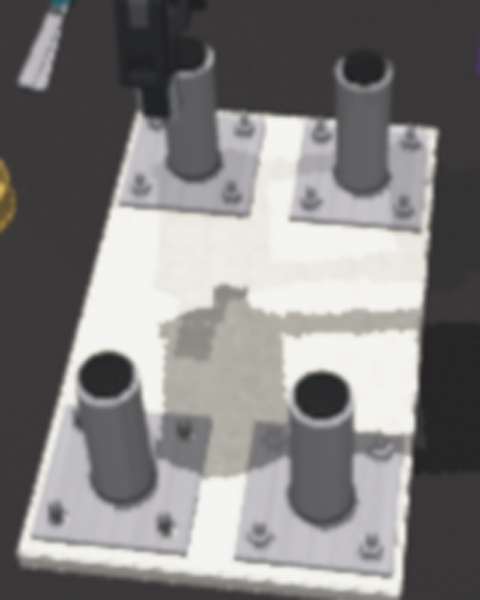

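View pics/w20.png

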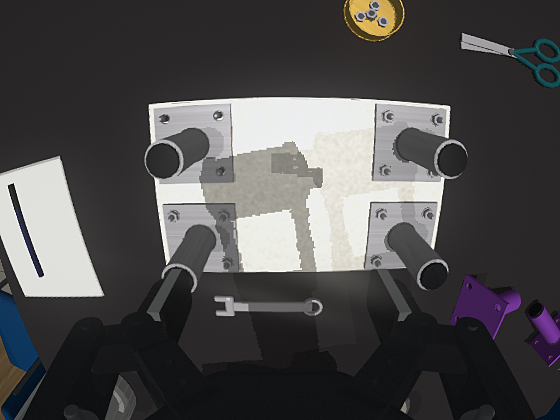

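Run:
```python
from h import *
P=load("w20"); print("pred foot",proj(P,[.5753,.298,.138]).round(1),"pred plate corners",proj(P,[[.5753+a,.298+b,.024] for a,b in((.0488,.0512),(.0512,-.0488))]).round(1))
print(arm.close_job()); print(arm.observe()["time"])
```

```text
pred foot [[161.7 160.3]] pred plate corners [[153.6 107.4]
 [230.2 102.5]]
the job is handed in; nothing more can be done
None
the job is handed in; nothing more can be done
```

The last leg is standing on the four bare studs with its plate flat on the board, and the job is handed in. It finished at about 24 s of the 58 s allowed.

**What I did**
- I gripped the grey leg near its foot and tipped it up over its plate edge. I stood it on the free table top, let go, and confirmed in pictures that it stood alone.
- I measured the studs with the wrist camera, then took the leg again by its upper end and turned it about 33° to match them.
- I lowered it over the studs, pressed it flat at about 23 N, let go and lifted the gripper clear.

**Last checks**
- **Seating:** the studs show through the holes and no gap shows under the plate in the scene, side and wrist pictures. The tool stopped 18 mm higher than when the leg stood on the table, which matches the board's thickness.
- **Upright:** in the last wrist picture the leg's foot is at about pixel (162,160). I predicted (161.7,160.3) for an upright leg centred on the studs.
- **Other things:** the nut tin, spanner and scissors look untouched, and the open gripper is about 28 cm above the table.

**What disagreed or went less well**
- **Camera heights:** the first measurement from the two fixed cameras read 5–7 mm too low. I relied on the wrist camera for the final position.
- **Tipping the leg up:** while it was tilted, I pressed its edge on the table with about 41 N at the wrist before changing the motion.
- **Seating load:** pressing the leg onto the board built up about 10 N sideways, which I eased off before letting go.

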